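# Build up a watch-display wall in running bond

### The arm

A 6-joint arm with a two-finger parallel gripper is mounted at the origin on the work surface. World frame = base frame: x ahead of the robot, y to its left, z up, the work surface at z = 0. Lengths are in m, angles in rad, forces in N, time in s.
With the tool pointing down it reaches from about 0.3 to 0.775 m from the base axis. Payload 14.6 kg.
Tool frame: the origin (TCP) lies at the very end of the fingers, on their centre line; the grasp point (between the pads) lies ctrl.tcp_to_grasp behind it (ctrl.tcp_to_grasp is the distance from the TCP to the grasp point, in m); x points along the fingers, y is the direction in which the jaws open and shut, and the axes are right-handed (so a half turn about x gives the same grasp; the last joint's range is limited). The gripper opens to 94 mm and grips with 3 to 60 N. Pads are 16 mm wide; open, the fingers measure 119 mm over their backs; the gripper's body (75 mm by 177 mm) begins 78 mm behind the grasp point.
Start: joints at [-1.179, 0.3, 1.521, -0, 1.321, -0.067], TCP at [0.244, -0.493, 0.205] pointing down, gripper open.
Joint ranges: [-3.03, 3.03], [-0.79, 2.21], [0.23, 2.52], [-1.04, 4.18], [0, 3.07], [-2.55, 2.55]. Speed limits (rad/s): [2.22, 2.22, 2.57, 3.14, 3.14, 3.14].

### API

Orientations are given as [roll, pitch, yaw] about the fixed x, y, z axes, in that order (R = Rz(yaw) Ry(pitch) Rx(roll)).
In Python, from station import ctrl gives the robot as it stands.
- The arm moves only by the tool play_rows, never from a script. Its argument "increments" is a list that holds one entry, the list of rows, each a list of 5 numbers: the closure in counts, from 0 (fully open) to 255 (shut), then the shift along the tool's x, y, z in cm, then the turn about the tool's x in degrees. A call has 1 to 12 rows; each row shifts and turns the commanded pose from where the row before left it, along the tool's axes as they then stand; what a row does not reach is not made up. A row lasts 1/12 s, in which the tool goes at most 41.7 mm and 7.16 degrees, less where a joint would pass 70% of its speed; a pose out of reach is approached as far as the arm can. A call is refused whole if a number of a shift passes 4.17 or a number of a turn 7.16, either way. A call with a gripper value outside its range is refused whole. The fingers move at their own pace and stop on an object; "newtons" is the grip in N (left out, the last holds). Time passes only in rows, so rows that do not move let the fingers close. It gives the time, the measured TCP pose, the force and the opening at its end, in the units of the state.
- ctrl.get_obs(): the state, without advancing time (a new reading comes with each control period).
- ctrl.camera(name): name is "side" or "top" or "wrist"; returns the picture (384x512x3 uint8, red, green, blue); there is no depth.
- ctrl.calibration(name): a dict with "fx", "fy", "cx", "cy" (pixels), "rvec" (rotation vector, rad) and "tvec" (3), from world to camera coordinates, as OpenCV has them; the wrist camera has in their place "T_tool_cam" (4x4, takes a point from camera to tool coordinates, whose origin is the TCP and whose axes are the tool frame's). Camera axes: x right, y down, z forward; pixel columns grow to the right and rows downward; lengths in m; the calibration is good to about 2 mm. A picture is of the moment at which its call begins: read the wrist's pose just before it. calibration takes no time and is no camera call.
- ctrl.hand_in(): hands the job in, once; it reports no verdict.
The state is a dict: "time_s": time; "qpos": joint angles; "joint_vel": joint speeds; "tau": joint torques, N m; "ee_pos": TCP position; "eef_rot": TCP orientation; "force": force on the tool from outside, world axes, zero at the start; "moment": the same for the moment, N m; "grip_width": finger opening in m.
Only numpy, scipy, OpenCV 4.12 (cv2) and the standard library are available. Lean on these libraries where they do the work, as an engineer would, in place of code of your own. Each camera call takes 0.05 s, during which the arm holds its last target.

### The job

Build the little wooden watch-display wall up by two more courses on its first course, in running bond: every joint half a long block away from the joint below, both wall ends and faces flush, and the same narrow gap between end-to-end neighbours as in the first course. At the end with the upright steel rod lay the long notched block and then, in the top course, the short notched one, each with its notch round the rod; complete the courses with the plain blocks, short below and long on top. Set the blocks down rather than dropping them, and leave the jar, the watch on its stand, the screwdriver stand and the parts dish where they are.

Things in the scene. Friction and masses are not known exactly. Their poses are not given: they have to be found in the camera images.
- wall_base: Fixed steel plate 200 x 60 x 16 mm with the first course on it: 44 wide, 182 long (x = -91 to +91 mm), top at z = 52 mm: short notched block centred at x = +62, long plain one at x = -31, 4 mm gap between. A steel rod, diameter 12, stands in the notch at x = +79, y = 0, up to z = 110. Origin: centre of the plate's underside, on the bench; x along the wall towards the rod, z up.
- rod_top (a point): Centre of the top of the upright rod, 79 mm from the wall base's centre along its +x and 110 mm above the bench.
- long_notched: Loose dark wood block, 120 x 44 x 36 mm (x, y, z), about 0.14 kg. In the middle of its +x end is a slot 20 wide and 22 deep, full height, open at that end. Origin: centre of the underside of the full outline; x along its length, z up. Starts flat on the bench, the way up it is laid.
- long_notch (a point): Point on the underside level of the long notched block, in its notch, 48 mm along its +x from its origin: where the rod's axis belongs.
- short_notched: Loose dark wood block, 58 x 44 x 36 mm (x, y, z), about 0.06 kg. In the middle of its +x end is a slot 20 wide and 22 deep, full height, open at that end. Origin: centre of the underside of the full outline; x along its length, z up. Starts flat on the bench, the way up it is laid.
- short_notch (a point): Point on the underside level of the short notched block, in its notch, 17 mm along its +x from its origin: where the rod's axis belongs.
- long_plain: Loose dark wood block without a notch, 120 x 44 x 36 mm (x, y, z), about 0.15 kg. Origin: centre of the underside of the full outline; x along its length, z up. Starts flat on the bench, the way up it is laid.
- short_plain: Loose dark wood block without a notch, 58 x 44 x 36 mm (x, y, z), about 0.08 kg. Origin: centre of the underside of the full outline; x along its length, z up. Starts flat on the bench, the way up it is laid.
- jar: Bystander: amber glass jar with a white cap, 54 mm in diameter, 70 mm tall, loose; origin at the centre of its underside.
- watch_stand: Bystander: wrist watch on a cushion on a small stand, 45 x 42 mm on plan, 70 mm tall, loose; origin at the centre of its underside.
- driver_stand: Bystander: round black stand with six yellow screwdrivers, 72 mm in diameter, 110 mm tall, loose, beyond the wall; origin at the centre of its underside.
- parts_dish: Bystander: flat round lidded aluminium parts dish, 72 mm in diameter, 17 mm tall, loose, between the robot and the wall; origin at the centre of its underside.
Not all that is in view belongs to the job. Leave any pink or white look-alike of the long_plain alone.

How it is judged:
On the way, in this order (a step that is already met when the one before it is completed fails the run):
1. the second course is laid: long notched block round the rod, short plain block beside it (x of long_notched in the frame of wall_base between 0.025 and 0.037 m and y of long_notched in the frame of wall_base between -0.006 and 0.006 m and z of long_notched in the frame of wall_base between 0.048 and 0.056 m and angle between each of long_notched, short_plain's own z axis and vertical below 0.06 rad and angle between the x axis of each of long_notched, short_plain and the x axis of wall_base, either way round below 0.09 rad and horizontal distance between long_notch and rod_top below 0.009 m and x of short_plain in the frame of wall_base between -0.068 and -0.056 m and y of short_plain in the frame of wall_base between -0.006 and 0.006 m and z of short_plain in the frame of wall_base between 0.048 and 0.056 m), for 0.2 s.
2. the top course is laid: short notched block round the rod, long plain block beside it (all of step 1 and x of short_notched in the frame of wall_base between 0.056 and 0.068 m and y of short_notched in the frame of wall_base between -0.006 and 0.006 m and z of short_notched in the frame of wall_base between 0.084 and 0.092 m and angle between each of short_notched, long_plain's own z axis and vertical below 0.06 rad and angle between the x axis of each of short_notched, long_plain and the x axis of wall_base, either way round below 0.09 rad and horizontal distance between short_notch and rod_top below 0.009 m and x of long_plain in the frame of wall_base between -0.037 and -0.025 m and y of long_plain in the frame of wall_base between -0.006 and 0.006 m and z of long_plain in the frame of wall_base between 0.084 and 0.092 m), for 0.2 s.
At the end, for the whole second after the job is handed in: Along the wall base's x: second course long notched at +31, short plain at -62 mm; top course short notched at +62, long plain at -31 mm; undersides at 52 and 88 mm. Each within 6 mm along and across, 4 mm in height, 0.09 rad in turn, 0.06 rad in tilt; notches within 9 mm of the rod axis; at rest (all of step 2 and linear speed of each of long_notched, short_plain, short_notched, long_plain below 0.02 m/s); the robot touches nothing.
It fails at once if a bystander is moved more than 15 mm or tipped over (distance of any of jar, watch_stand, driver_stand, parts_dish from where it was at the start of the episode above 0.015 m or angle between any of jar, watch_stand, driver_stand, parts_dish's own z axis and vertical above 0.4 rad).
It fails at once if a block is dropped or thrown (faster than 0.5 m/s while the fingers do not touch it) ((linear speed of long_notched above 0.5 m/s and contact force between long_notched and the fingers below 0.05 N) or (linear speed of short_plain above 0.5 m/s and contact force between short_plain and the fingers below 0.05 N) or (linear speed of short_notched above 0.5 m/s and contact force between short_notched and the fingers below 0.05 N) or (linear speed of long_plain above 0.5 m/s and contact force between long_plain and the fingers below 0.05 N)).
It also fails if it takes over 72 s, if anything falls off the work surface, if the arm or the gripper's body presses on something with over 40 N, if the wrist force passes 120 N, or if a joint passes its speed limit or range.

## Working session

There is one attempt and no reset: what is moved stays moved. The work goes in short steps, Python scripts to look and compute and a tool call to move; the robot and the scene stay as the last step left them, time stands still between calls to the robot, and variables do not carry over. Pictures are saved under pics/ and viewed, and the job is handed in when it is done.

Besides the shell and the picture viewer there is one more tool, called after "Emit:" by a JSON object that holds its "api" and its "payload". play_rows: Moves the arm, as the interface text tells. Its arguments: {"type":"object","properties":{"increments":{"type":"array"},"newtons":{"type":"number"}},"required":["increments"]}

```bash
ls; mkdir -p pics
python3 - <<'E'
from station import ctrl
import cv2
print(ctrl.get_obs()); print(ctrl.tcp_to_grasp)
for n in ("side","top","wrist"):
    print(n,ctrl.calibration(n))
for n in ("side","top"):
    im=ctrl.camera(n); cv2.imwrite(f"pics/{n}0_raw.png",im[:,:,::-1]); cv2.imwrite(f"pics/{n}0.png",cv2.resize(im[:,:,::-1],(800,600),interpolation=cv2.INTER_CUBIC))
E
```

```text
pics
{'time_s': 0.0, 'qpos': array([-1.17860245e+00,  3.00476164e-01,  1.52157853e+00, -1.35425665e-05,
        1.32067779e+00, -6.65895158e-02]), 'joint_vel': array([-1.52161569e-03,  1.84477191e-05,  5.16537940e-04,  1.23583494e-03,
        2.63228763e-04, -2.42582648e-04]), 'tau': array([-2.34401843e-03, -5.31807911e+01, -3.52739060e+01,  7.07944552e-02,
        2.43287394e-02, -1.14929412e-04]), 'ee_pos': array([ 0.24347282, -0.49288841,  0.20488463]), 'eef_rot': array([-1.62587815,  1.56965643,  1.97450126]), 'force': array([ 0.0396019 , -0.68886642, -0.68462689]), 'moment': array([-0.00809734,  0.00567354,  0.00931141]), 'grip_width': 0.09409433187158626}
0.0188
side {'fx': 466.8046943076424, 'fy': 466.8046943076424, 'cx': 259.92502149508755, 'cy': 192.47247160042755, 'rvec': array([ 0.99422973, -2.47867964,  1.04490489]), 'tvec': array([0.37734256, 0.28622215, 1.05219554])}
top {'fx': 474.21917092355625, 'fy': 474.21917092355625, 'cx': 267.5033108692335, 'cy': 187.02968453736716, 'rvec': array([ 2.13306802, -2.11353501,  0.16995522]), 'tvec': array([0.03964814, 0.50557247, 1.47045646])}
wrist {'fx': 280.7354206060618, 'fy': 280.7354206060618, 'cx': 251.1771315915723, 'cy': 190.82573869869591, 'T_tool_cam': array([[-1.59016305e-03, -2.54082602e-01,  9.67181215e-01,
        -1.78957035e-01],
       [ 9.99998658e-01, -7.85843950e-04,  1.43767437e-03,
         2.10870071e-04],
       [ 3.94765462e-04,  9.67182203e-01,  2.54083511e-01,
        -7.50674666e-02],
       [ 0.00000000e+00,  0.00000000e+00,  0.00000000e+00,
         1.00000000e+00]])}
```

View pics/top0.png

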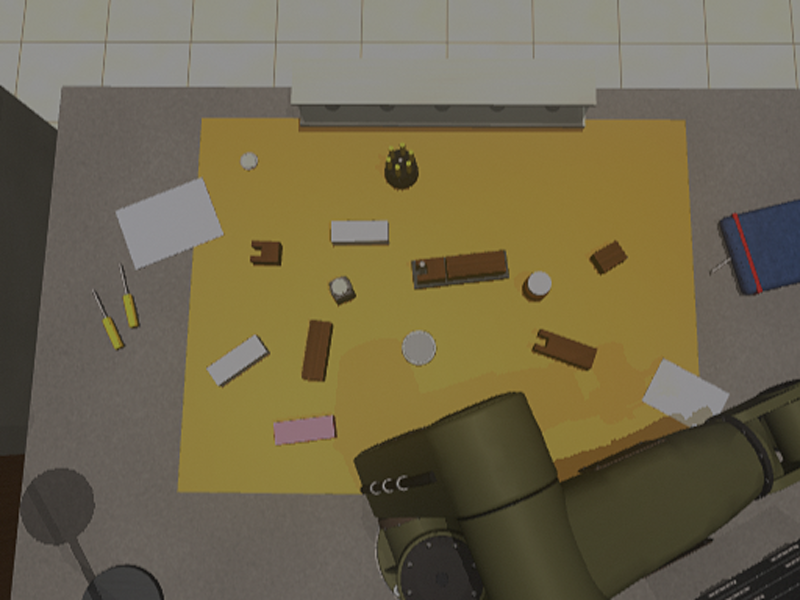

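View pics/side0.png

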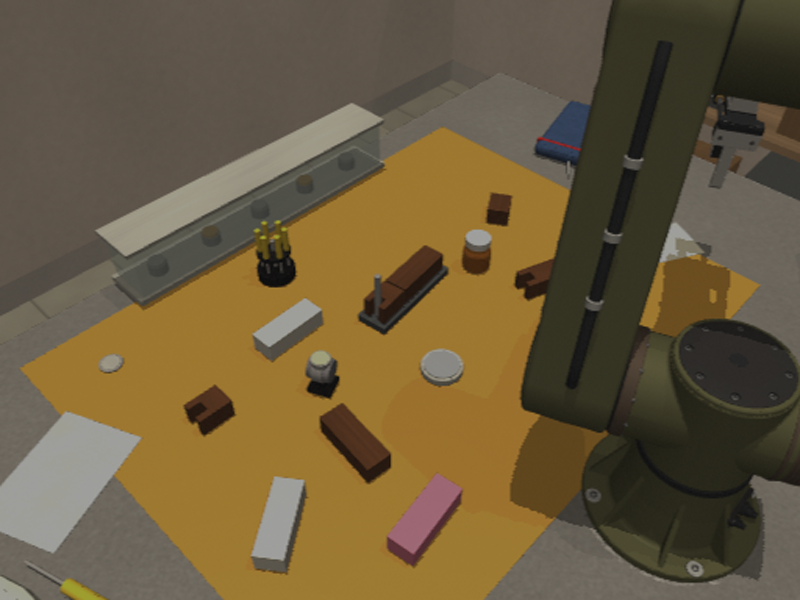

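```bash
cat > h.py <<'E'
import numpy as np, cv2
from station import ctrl
from scipy.spatial.transform import Rotation as R
def cam(n, ob=None):
    c=ctrl.calibration(n); K=np.array([[c['fx'],0,c['cx']],[0,c['fy'],c['cy']],[0,0,1]])
    if n=='wrist':
        ob=ob or ctrl.get_obs()
        T=np.eye(4); T[:3,:3]=R.from_euler('xyz',ob['eef_rot']).as_matrix(); T[:3,3]=ob['ee_pos']
        M=T@c['T_tool_cam']; Mi=np.linalg.inv(M); return K,Mi[:3,:3],Mi[:3,3]
    return K,R.from_rotvec(c['rvec']).as_matrix(),np.array(c['tvec'])
def px2w(C,uv,z):
    K,r,t=C; uv=np.atleast_2d(uv).astype(float)
    d=(np.linalg.inv(K)@np.c_[uv,np.ones(len(uv))].T).T@r; o=-r.T@t
    return o+d*((z-o[2])/d[:,2])[:,None]
def w2px(C,p):
    K,r,t=C; q=(K@(r@np.atleast_2d(p).T+t[:,None])).T; return q[:,:2]/q[:,2:]
def crop(im,x0,y0,x1,y1,s,name):
    c=cv2.resize(im[y0:y1,x0:x1],None,fx=s,fy=s,interpolation=cv2.INTER_CUBIC)
    c=cv2.convertScaleAbs(c,alpha=1.7)
    for i in range(x0,x1):
        if i%10==0: cv2.line(c,(int((i-x0+.5)*s),0),(int((i-x0+.5)*s),6 if i%50 else 14),(0,255,0),1); cv2.putText(c,str(i),(int((i-x0+.5)*s)-8,24),0,.35,(0,255,0),1)
    for i in range(y0,y1):
        if i%10==0: cv2.line(c,(0,int((i-y0+.5)*s)),(6,int((i-y0+.5)*s)),(0,255,0),1); cv2.putText(c,str(i),(8,int((i-y0+.5)*s)+4),0,.35,(0,255,0),1)
    cv2.imwrite(name,c)
def snap(n,tag):
    ob=ctrl.get_obs(); im=ctrl.camera(n)[:,:,::-1].copy(); cv2.imwrite(f'pics/{tag}.png',im)
    np.savez(f'pics/{tag}.npz',ee=ob['ee_pos'],rot=ob['eef_rot'])
    return im,cam(n,ob)
E
python3 - <<'E'
from h import *
im=cv2.imread('pics/top0_raw.png')
crop(im,130,150,330,250,4,'pics/c1.png')
crop(im,255,150,415,250,5,'pics/c2.png')
E
```

```text
(no output)
```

View pics/c1.png

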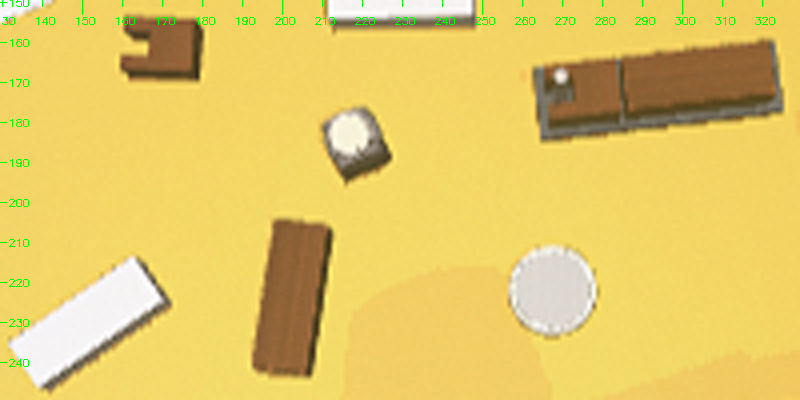

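View pics/c2.png

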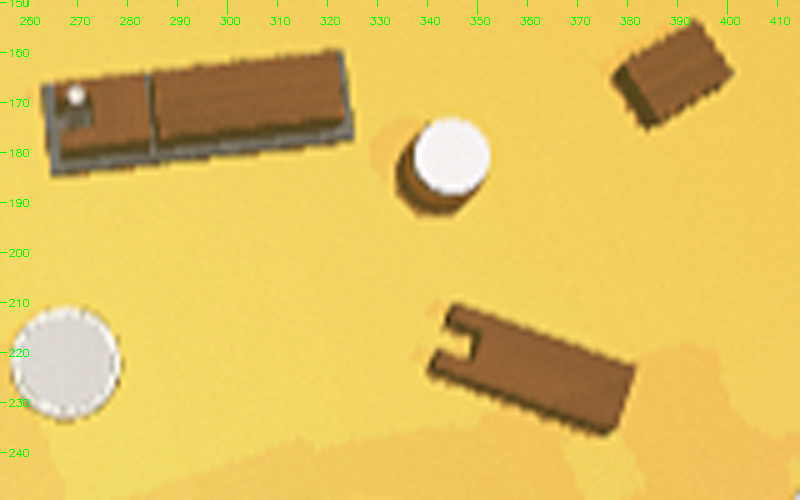

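```bash
cat >> h.py <<'E'
from scipy.optimize import least_squares
def fit(C,pts,L,W,z,guess,ox=0,oy=0):
    # pts: dict (sx,sy)->uv ; pose x,y,yaw
    k=list(pts); uv=np.array([pts[i] for i in k],float)
    loc=np.array([[i[0]*L/2+ox,i[1]*W/2+oy] for i in k])
    def f(p):
        c,s=np.cos(p[2]),np.sin(p[2]); w=loc@np.array([[c,s],[-s,c]])+p[:2]
        return (w2px(C,np.c_[w,np.full(len(w),z)])-uv).ravel()
    r=least_squares(f,guess); return r.x, np.abs(r.fun).reshape(-1,2).max(1).round(2)
E
python3 - <<'E'
from h import *
C=cam('top')
pp=lambda n,r:print(n,r[0].round(4),r[1])
# +x end is image left (world +y) 
q=np.pi/2
pp('wall',fit(C,{(1,1):(266,179.5),(1,-1):(266,166.3),(-1,-1):(323,160),(-1,1):(324,173.5)},.182,.044,.052,[.5,0,q]))
pp('LN',fit(C,{(1,1):(341,223),(1,-1):(345.8,210.5),(-1,-1):(381.8,223),(-1,1):(376.5,235.5)},.12,.044,.036,[.5,-.2,q]))
pp('SP',fit(C,{(1,-1):(378.5,163.5),(-1,-1):(394,154.5),(-1,1):(401,164),(1,1):(386,173.5)},.058,.044,.036,[.5,-.2,q]))
pp('SN',fit(C,{(1,1):(160.5,167.5),(1,-1):(161,154.5),(-1,-1):(179.5,155),(-1,1):(179,168)},.058,.044,.036,[.5,.2,q]))
pp('LP',fit(C,{(1,1):(212,206),(1,-1):(198,204.5),(-1,-1):(193.5,241.5),(-1,1):(207.5,243.5)},.12,.044,.036,[.5,.2,0]))
print(px2w(C,[[270,168.5]],.11), px2w(C,[[345,181]],.07),px2w(C,[[268,222]],.017),px2w(C,[[218,183]],.07))
E
```

```text
wall [ 0.5605 -0.0424  1.6824] [1.13 0.28 0.77 0.12]
LN [ 0.3937 -0.2531  1.2301] [0.03 0.48 0.3  0.72]
SP [ 0.5858 -0.3499  2.1389] [0.62 0.91 0.82 0.69]
SN [0.5894 0.3626 1.5622] [0.23 0.51 0.27 0.47]
LP [ 0.3868  0.2489 -0.0893] [13.75 13.88 13.83 13.99]
[[0.55157201 0.03618108 0.11      ]] [[ 0.52185727 -0.19925999  0.07      ]] [[0.39600696 0.04195027 0.017     ]] [[0.51234621 0.19995622 0.07      ]]
```

```bash
cat >> h.py <<'E'
def pose():
    ob=ctrl.get_obs(); M=R.from_euler('xyz',ob['eef_rot']).as_matrix()
    return ob,M
def plan(tx,ty,tz,jaw,smax=2.5,first=None):
    """jaw: world angle of the jaw (tool y) axis mod pi. Prints total tool shift."""
    ob,M=pose(); p=ob['ee_pos']
    a=np.arctan2(M[1,1],M[0,1]); d=(jaw-a+np.pi/2)%np.pi-np.pi/2
    print('t %.2f tcp %s tilt %.4f jaw %.2f q5 %.3f grip %.1f F %s'%(ob['time_s'],p.round(4),np.arccos(-M[2,0]),np.degrees(a),ob['qpos'][5],ob['grip_width']*1e3,ob['force'].round(1)))
    dl=M.T@(np.array([tx,ty,tz])-p)*100
    turn=-np.degrees(d)
    print('tool shift cm total',dl.round(2),'turn deg',turn.round(2))
    n=int(max(np.ceil(np.abs(dl[1:]).max()/smax),np.ceil(abs(turn)/5),1))
    # rows: first shift (no turn) with constant tool axes, turning evenly; axes rotate
    rows=[];th=0;st=turn/n; 
    w=np.array([tx,ty,tz])-p
    for i in range(n):
        Mi=M@R.from_rotvec([np.radians(th),0,0]).as_matrix()
        s=Mi.T@(w/n)*100; rows.append([round(float(v),2) for v in s]+[round(float(st),2)]); th+=st
    print(n,rows)
E
python3 - <<'E'
from h import *
C=cam('top')
print('LP',fit(C,{(1,1):(198,204.5),(1,-1):(212,206),(-1,-1):(207.5,243.5),(-1,1):(193.5,241.5)},.12,.044,.036,[.5,.2,0]))
print('driver',px2w(C,[[256,116]],0.02))
plan(.3937,-.2531,.205,1.2301+np.pi/2)
E
```

```text
LP (array([ 0.3866623 ,  0.24881656, -0.08963885]), array([0.26, 0.23, 0.17, 0.45]))
driver [[0.74986235 0.0855832  0.02      ]]
t 0.10 tcp [ 0.2435 -0.4929  0.205 ] tilt 0.0010 jaw -63.71 q5 -0.067 grip 93.7 F [0.1 0.1 0.2]
tool shift cm total [ 1.000e-02 -1.485e+01 -2.409e+01] turn deg -44.19
10 [[0.0, -1.48, -2.41, -4.42], [0.0, -1.29, -2.52, -4.42], [0.0, -1.1, -2.61, -4.42], [0.0, -0.89, -2.69, -4.42], [0.0, -0.68, -2.75, -4.42], [0.0, -0.47, -2.79, -4.42], [0.0, -0.25, -2.82, -4.42], [0.0, -0.04, -2.83, -4.42], [0.0, 0.18, -2.82, -4.42], [0.0, 0.4, -2.8, -4.42]]
```

Emit:
{"api": "play_rows", "payload": {"increments": [[[0,0,-1.5,-2.4,-4.4],[0,0,-1.3,-2.5,-4.4],[0,0,-1.1,-2.6,-4.4],[0,0,-0.9,-2.7,-4.4],[0,0,-0.7,-2.75,-4.4],[0,0,-0.5,-2.8,-4.4],[0,0,-0.25,-2.8,-4.4],[0,0,0,-2.8,-4.4],[0,0,0.2,-2.8,-4.4],[0,0,0.4,-2.8,-4.4],[0,0,0,0,0]]], "newtons": 30}}

```text
time_s: 1.02
ee_pos: [0.3952, -0.2507, 0.2053]
eef_rot: [-2.878, 1.57, 1.499]
force: [-0.8, -0.4, -0.4]
grip_width: 0.0939
```

Run:
```python
from h import *
plan(.3937,-.2531,.205,1.2301+np.pi/2)
im,C=snap('wrist','w1')
cv2.imwrite('pics/w1v.png',cv2.convertScaleAbs(cv2.resize(im,(800,600)),alpha=1.5))
```

```text
t 1.02 tcp [ 0.3952 -0.2507  0.2053] tilt 0.0008 jaw -19.27 q5 -0.308 grip 93.9 F [-0.8 -0.4 -0.4]
tool shift cm total [ 0.03 -0.06  0.27] turn deg 0.25
1 [[0.03, -0.06, 0.27, 0.25]]
```

View pics/w1v.png

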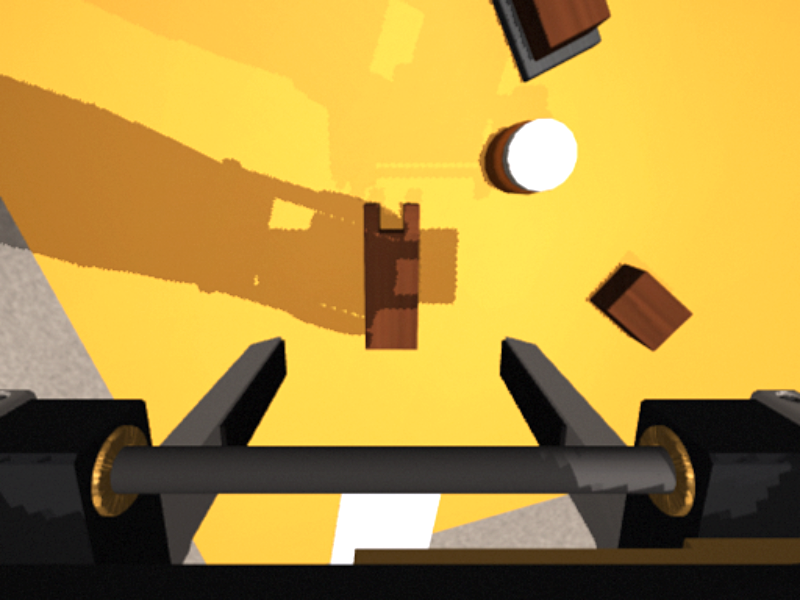

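Run:
```python
from h import *
im=cv2.imread('pics/w1.png')
crop(im,200,115,300,235,5,'pics/w1c.png')
crop(im,290,0,450,235,3,'pics/w1d.png')
```

```text
(no output)
```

View pics/w1c.png

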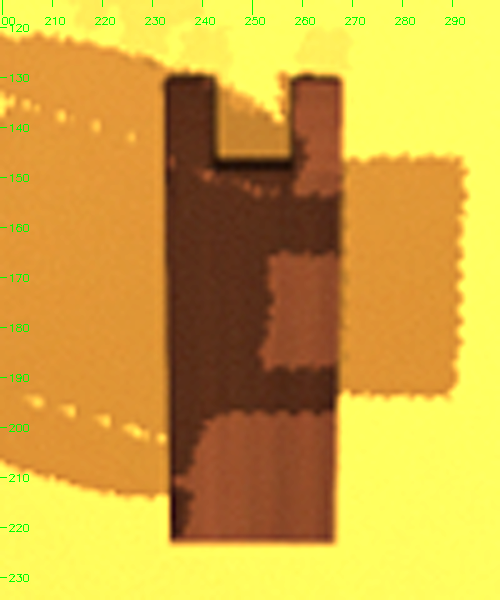

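View pics/w1d.png

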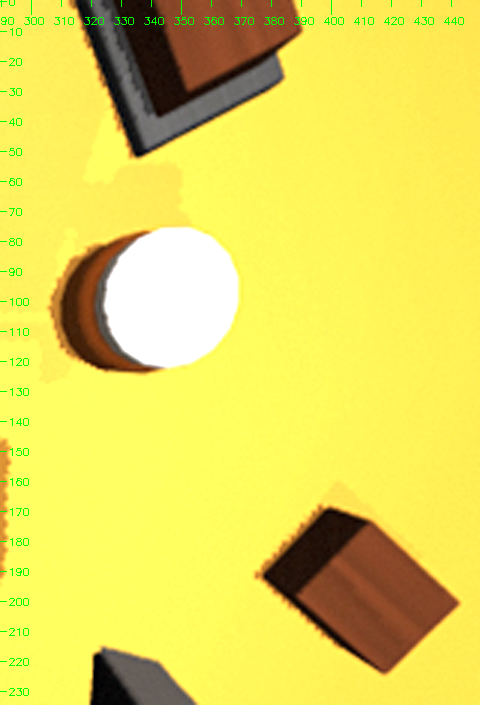

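```bash
cat >> h.py <<'E'
def camf(tag):
    d=np.load(f'pics/{tag}.npz'); return cam('wrist',{'ee_pos':d['ee'],'eef_rot':d['rot']})
E
python3 - <<'E'
from h import *
C=camf('w1')
g=[.39,-.25,1.23]
r=fit(C,{(1,1):(232.7,129.9),(1,-1):(267.7,129.9),(-1,-1):(266.5,222.9),(-1,1):(233.7,222.9)},.12,.044,.036,g);print(r)
s=fit(C,{(-1,-1):(413.5,173.5),(-1,1):(442.5,200.2),(1,1):(417.5,223.8),(1,-1):(388.2,198.2)},.058,.044,.036,[.58,-.35,2.14]);print(s)
print(px2w(C,[[413.5,173.5],[442.5,200.2],[417.5,223.8],[388.2,198.2]],.036))
p=r[0]; plan(p[0],p[1],.1,p[2]+np.pi/2)
E
```

```text
(array([ 0.39503144, -0.25165035,  1.23229548]), array([0.64, 0.62, 0.25, 0.22]))
(array([ 0.58732445, -0.34845237,  3.69811791]), array([6.79, 7.36, 7.17, 7.71]))
[[ 0.59180567 -0.31387995  0.036     ]
 [ 0.62051362 -0.36120031  0.036     ]
 [ 0.58381979 -0.38288937  0.036     ]
 [ 0.55471911 -0.33530025  0.036     ]]
t 1.07 tcp [ 0.3944 -0.2523  0.2053] tilt 0.0004 jaw -19.51 q5 -0.307 grip 93.8 F [-0.1 -0.1  0.2]
tool shift cm total [10.53  0.04 -0.08] turn deg -0.11
1 [[10.53, 0.04, -0.08, -0.11]]
```

Emit:
{"api": "play_rows", "payload": {"increments": [[[0,2.5,0.04,-0.08,0],[0,3,0,0,0],[0,3,0,0,0],[0,3,0,0,0],[0,3,0,0,0],[0,2.5,0,0,0],[0,1.5,0,0,0],[0,1.1,0,0,0],[0,0,0,0,0],[255,0,0,0,0],[255,0,0,0,0],[255,0,0,0,0]]], "newtons": 30}}

```text
time_s: 2.07
ee_pos: [0.3948, -0.2537, 0.0105]
eef_rot: [1.263, 1.569, -0.652]
force: [0.8, -0.5, -0.1]
grip_width: 0.0774
```

Emit:
{"api": "play_rows", "payload": {"increments": [[[255,0,0,0,0],[255,0,0,0,0],[255,0,0,0,0],[255,0,0,0,0],[255,0,0,0,0],[255,0,0,0,0]]]}}

```text
time_s: 2.57
ee_pos: [0.3943, -0.2532, 0.0095]
eef_rot: [-1.812, 1.571, 2.556]
force: [0.1, 0.5, 2.3]
grip_width: 0.0441
```

Emit:
{"api": "play_rows", "payload": {"increments": [[[255,-0.8,0,0,0],[255,-1.5,0,0,0],[255,-2.5,0,0,0],[255,-3,0,0,0],[255,-3,0,0,0],[255,-3,0,0,0],[255,-2.5,0,0,0],[255,-1.5,0,0,0],[255,-0.7,0,0,0]]]}}

```text
time_s: 3.32
ee_pos: [0.3947, -0.2535, 0.1972]
eef_rot: [1.274, 1.567, -0.641]
force: [0.5, -0.6, -1.5]
grip_width: 0.0436
```

Run:
```python
from h import *
plan(.5571,-.0116,.195,1.6824+np.pi/2)
```

```text
t 3.32 tcp [ 0.3947 -0.2535  0.1972] tilt 0.0035 jaw -19.71 q5 -0.305 grip 43.6 F [ 0.5 -0.6 -1.5]
tool shift cm total [  0.21   7.12 -28.25] turn deg -26.11
12 [[0.02, 0.59, -2.35, -2.18], [0.02, 0.68, -2.33, -2.18], [0.02, 0.77, -2.3, -2.18], [0.02, 0.86, -2.27, -2.18], [0.02, 0.94, -2.24, -2.18], [0.02, 1.03, -2.2, -2.18], [0.02, 1.11, -2.16, -2.18], [0.02, 1.19, -2.12, -2.18], [0.02, 1.27, -2.07, -2.18], [0.02, 1.35, -2.02, -2.18], [0.02, 1.42, -1.97, -2.18], [0.02, 1.5, -1.91, -2.18]]
```

Emit:
{"api": "play_rows", "payload": {"increments": [[[255,0,0.3,-1.2,-2.2],[255,0,0.68,-2.3,-2.2],[255,0,0.77,-2.3,-2.2],[255,0,0.86,-2.3,-2.2],[255,0,0.94,-2.2,-2.2],[255,0,1.0,-2.2,-2.2],[255,0,0.6,-1.2,-2.2],[255,0,0.3,-0.5,-2.2],[255,0,0,0,-2.2],[255,0,0,0,-2.2],[255,0,0,0,-2.2],[255,0,0,0,-1.9]]]}}

```text
time_s: 4.32
ee_pos: [0.4786, -0.1262, 0.1938]
eef_rot: [-2.029, 1.569, 2.797]
force: [-0.1, -0.5, -0.9]
grip_width: 0.0435
```

Run:
```python
from h import *
im,C=snap('wrist','w2')
cv2.imwrite('pics/w2v.png',cv2.convertScaleAbs(cv2.resize(im,(800,600)),alpha=1.5))
plan(.5571,-.0116,.195,1.6824+np.pi/2)
```

```text
t 4.37 tcp [ 0.4786 -0.1262  0.1938] tilt 0.0014 jaw 6.63 q5 -0.448 grip 43.9 F [ 0.7  0.1 -1.9]
tool shift cm total [ -0.12   9.12 -10.48] turn deg 0.23
5 [[-0.02, 1.82, -2.1, 0.05], [-0.02, 1.82, -2.1, 0.05], [-0.02, 1.82, -2.1, 0.05], [-0.02, 1.82, -2.1, 0.05], [-0.02, 1.82, -2.1, 0.05]]
```

View pics/w2v.png

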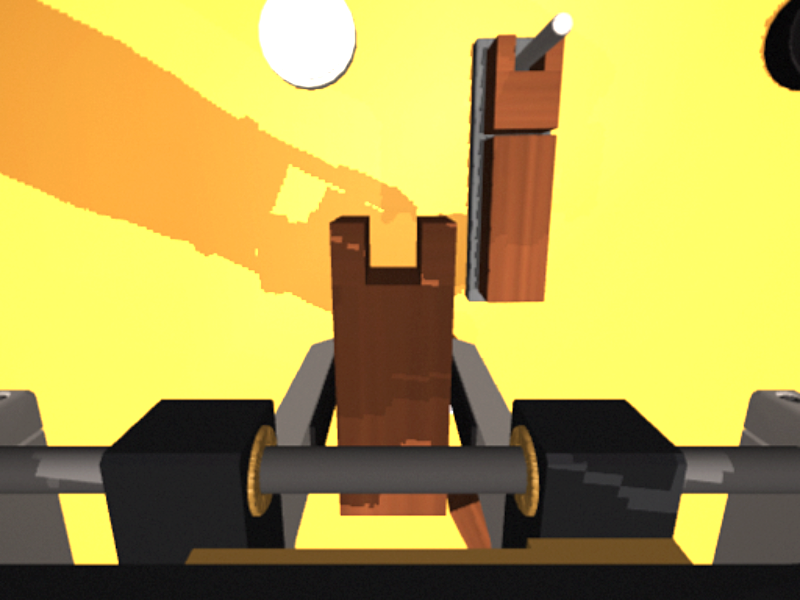

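Run:
```python
from h import *
im=cv2.imread('pics/w2.png')
crop(im,290,0,390,200,4,'pics/w2c.png')
crop(im,200,130,300,350,3,'pics/w2d.png')
```

```text
(no output)
```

View pics/w2c.png

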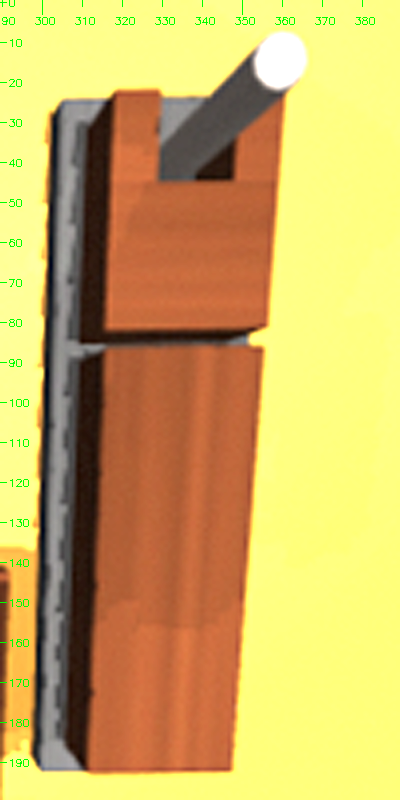

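View pics/w2d.png

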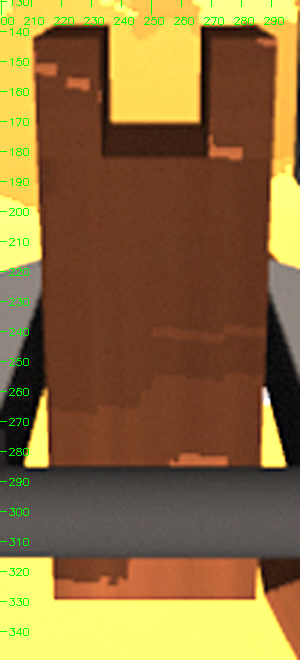

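```bash
cat >> h.py <<'E'
def fit3(C,loc,uv,g,z0=0):
    loc=np.array(loc,float);uv=np.array(uv,float)
    def f(p):
        c,s=np.cos(p[2]),np.sin(p[2]); w=np.c_[loc[:,:2]@np.array([[c,s],[-s,c]])+p[:2],loc[:,2]+z0]
        return (w2px(C,w)-uv).ravel()
    r=least_squares(f,g,loss='soft_l1'); return r.x,(r.fun.reshape(-1,2)).round(1).tolist()
E
python3 - <<'E'
from h import *
C=camf('w2')
h=.052
loc=[(.091,.022,h),(.091,-.022,h),(-.091,.022,h),(-.091,-.022,h),(.033,.022,h),(.033,-.022,h),(.029,.022,h),(.029,-.022,h),(.079,0,.11)]
uv=[(317.7,22.5),(360.5,23.8),(311,192.5),(347.2,192),(315.5,82),(356,81.2),(315.2,86.2),(355.2,86.2),(359.5,14.7)]
w,e=fit3(C,loc,uv,[.56,-.04,1.68]);print('wall',w.round(4),e)
h=.036
loc=[(.06,.022,h),(.06,-.022,h),(-.06,.022,h),(-.06,-.022,h),(.038,.010,h),(.038,-.01,h),(.038,.010,0)]
uv=[(210.8,142.2),(291.2,142.5),(217.5,329.2),(284.8,329.2),(233.5,181.8),(269,181.8),(235.5,170.2)]
b,e=fit3(C,loc,uv,[.478,-.125,1.68],.1843);print('blk',b.round(4),e)
d=np.load('pics/w2.npz');print('blk-tcp along,across',(R.from_euler('z',-b[2]).apply(np.r_[b[:2]-d['ee'][:2],0])*1e3).round(2))
np.save('wall.npy',w)
t=w[:2]+.031*np.array([np.cos(w[2]),np.sin(w[2])])-(b[:2]-d['ee'][:2])
print(t); plan(t[0],t[1],.195,w[2]+np.pi/2)
E
```

```text
wall [ 0.5616 -0.0394  1.6974] [[-0.1, -0.7], [0.3, -2.7], [-0.6, 1.4], [0.4, 1.4], [-0.4, 0.4], [0.2, 0.6], [-0.3, 0.1], [0.7, -0.5], [-0.2, -0.1]]
blk [ 0.48   -0.1253  1.6846] [[-0.8, -0.3], [0.7, -0.6], [-0.5, 0.7], [0.4, 0.7], [-0.5, 0.1], [-0.0, 0.1], [0.9, -0.1]]
blk-tcp along,across [ 0.73 -1.48  0.  ]
[ 0.55631412 -0.00950505]
t 4.37 tcp [ 0.4786 -0.1262  0.1938] tilt 0.0014 jaw 6.63 q5 -0.448 grip 43.9 F [ 0.7  0.1 -1.9]
tool shift cm total [ -0.12   9.07 -10.7 ] turn deg -0.63
5 [[-0.02, 1.81, -2.14, -0.13], [-0.02, 1.82, -2.14, -0.13], [-0.02, 1.82, -2.13, -0.13], [-0.02, 1.83, -2.13, -0.13], [-0.02, 1.83, -2.12, -0.13]]
```

Emit:
{"api": "play_rows", "payload": {"increments": [[[255,0,0.9,-1.1,-0.2],[255,0,1.8,-2.1,-0.2],[255,0,2.0,-2.4,-0.2],[255,0,1.9,-2.2,0],[255,0.5,1.4,-1.7,0],[255,1.5,0.8,-0.9,0],[255,2.0,0.27,-0.3,0],[255,1.0,0,0,0],[255,0,0,0,0],[255,0,0,0,0]]]}}

```text
time_s: 5.2
ee_pos: [0.556, -0.0098, 0.1444]
eef_rot: [-1.733, 1.57, 3.101]
force: [-0.6, 0.2, -1.4]
grip_width: 0.0438
```

Run:
```python
from h import *
im,C=snap('wrist','w3')
cv2.imwrite('pics/w3v.png',cv2.convertScaleAbs(cv2.resize(im,(800,600)),alpha=1.5))
im,C=snap('side','s3')
crop(im,200,120,330,230,6,'pics/s3v.png')
plan(.5563,-.0095,.145,1.6974+np.pi/2)
```

```text
t 5.30 tcp [ 0.5566 -0.0099  0.1456] tilt 0.0014 jaw 6.94 q5 -0.205 grip 43.6 F [-0.  -0.4 -1.4]
tool shift cm total [ 0.06 -0.03 -0.05] turn deg -0.32
1 [[0.06, -0.03, -0.05, -0.32]]
```

View pics/w3v.png

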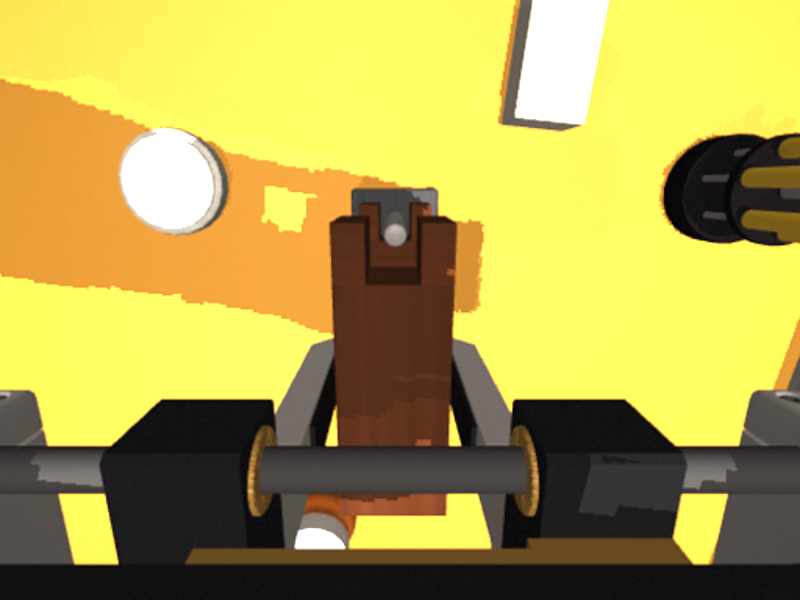

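View pics/s3v.png

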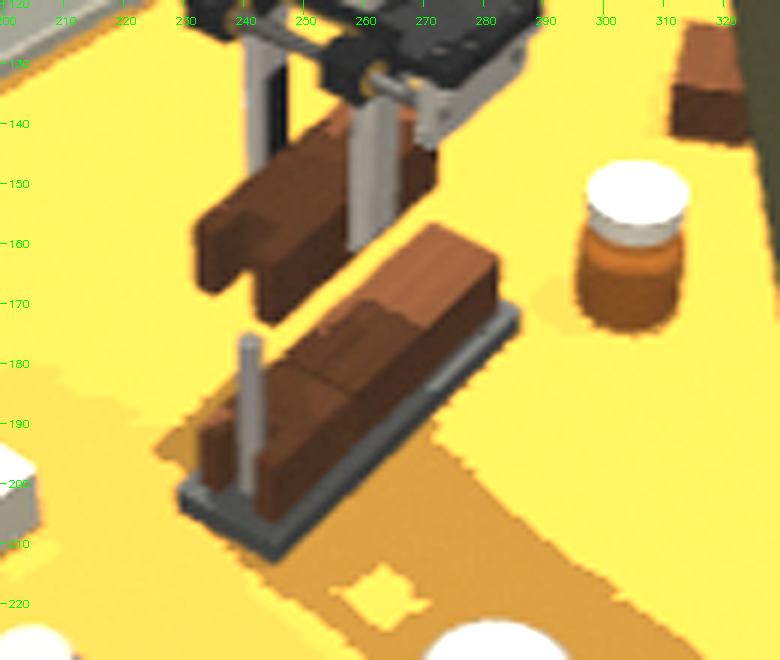

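Wrist view: rod tip at about (396,235) of the 800-px picture lies inside the notch (366–417 wide). I measure it closer.

Run:
```python
from h import *
im=cv2.imread('pics/w3.png')
crop(im,200,110,300,220,7,'pics/w3c.png')
```

```text
(no output)
```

View pics/w3c.png

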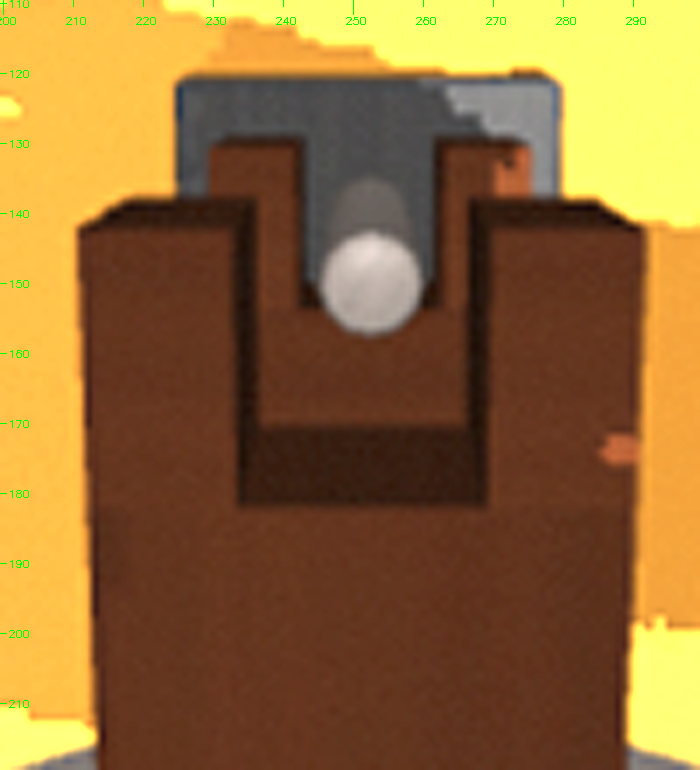

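```bash
cat >> h.py <<'E'
def rel(tag,wloc,wuv,bloc,buv,zoff,xt):
    C=camf(tag); d=np.load(f'pics/{tag}.npz'); g=[d['ee'][0],d['ee'][1],1.69]
    w,e=fit3(C,wloc,wuv,[.5605,-.04,1.69]);print('wall',w.round(4),e)
    b,e2=fit3(C,bloc,buv,g,d['ee'][2]-zoff);print('blk',b.round(4),e2)
    bt=R.from_euler('z',-b[2]).apply(np.r_[b[:2]-d['ee'][:2],0])*1e3
    print('blk-tcp',bt.round(2))
    bw=R.from_euler('z',-w[2]).apply(np.r_[b[:2]-w[:2],0])*1e3
    print('blk in wall mm',bw.round(2)[:2],'err',(bw[:2]-[xt,0]).round(2),'yaw err deg',np.degrees(b[2]-w[2]).round(2))
    return w,b
E
python3 - <<'E'
from h import *
h=.052
wl=[(.091,.022,h),(.091,-.022,h),(.069,.01,h),(.069,-.01,h),(.1,.03,.016),(.1,-.03,.016),(.079,0,.11)]
wu=[(229.5,129.8),(275.2,129.8),(242.6,153.5),(261.9,153.5),(224.9,120.6),(279.5,120.6),(252.5,149.9)]
bl=[(.06,.022,.036),(.06,-.022,.036),(.038,.01,.036),(.038,-.01,.036),(.038,.01,0),(.038,-.01,0),(.06,.022,0),(.06,-.022,0)]
bu=[(210.8,142.4),(291.4,142.4),(233.8,181.6),(269.2,181.6),(236.5,170.6),(266.1,170.6),(218.5,138.1),(285.2,138.1)]
rel('w3',wl,wu,bl,bu,.0095,31)
E
```

```text
wall [ 0.562  -0.0388  1.6913] [[-0.4, 0.4], [0.4, 0.5], [-0.7, 0.0], [0.7, 0.0], [-0.9, -0.6], [1.0, -0.6], [0.0, 0.1]]
blk [ 0.5576 -0.0091  1.6909] [[-0.3, -0.0], [1.0, 0.0], [-0.3, 0.7], [0.2, 0.7], [0.3, -0.2], [0.0, -0.2], [-0.3, -0.5], [-0.4, -0.5]]
blk-tcp [ 0.49 -1.67  0.  ]
blk in wall mm [30.   0.8] err [-1.   0.8] yaw err deg -0.02
```

Emit:
{"api": "play_rows", "payload": {"increments": [[[255,0.5,0.08,-0.1,0],[255,1.2,0,0,0],[255,1.5,0,0,0],[255,1.5,0,0,0],[255,1.5,0,0,0],[255,1.0,0,0,0],[255,0.6,0,0,0],[255,0.2,0,0,0],[255,0.1,0,0,0],[255,0,0,0,0],[255,0,0,0,0]]]}}

```text
time_s: 6.22
ee_pos: [0.5574, -0.0083, 0.0641]
eef_rot: [1.381, 1.57, -0.068]
force: [-0.1, 0.6, -0.4]
grip_width: 0.0437
```

Emit:
{"api": "play_rows", "payload": {"increments": [[[255,0.1,0,0,0],[255,0.1,0,0,0],[255,0,0,0,0],[255,0,0,0,0]]]}}

```text
time_s: 6.55
ee_pos: [0.5571, -0.0083, 0.0616]
eef_rot: [1.426, 1.571, -0.022]
force: [0.0, -0.7, -1.0]
grip_width: 0.0437
```

Emit:
{"api": "play_rows", "payload": {"increments": [[[255,0.08,0,0,0],[255,0,0,0,0],[255,0,0,0,0]]]}}

```text
time_s: 6.8
ee_pos: [0.5571, -0.0083, 0.0615]
eef_rot: [1.253, 1.57, -0.196]
force: [-5.5, 0.3, 8.3]
grip_width: 0.044
```

Run:
```python
from h import *
im,C=snap('wrist','w4')
crop(im,200,70,300,200,6,'pics/w4c.png')
im,C=snap('side','s4')
crop(im,200,130,330,220,6,'pics/s4v.png')
print(ctrl.get_obs()['force'],ctrl.get_obs()['ee_pos'])
```

```text
[-4.16266223  0.18709591  8.54328096] [ 0.55712524 -0.00829857  0.06154082]
```

View pics/w4c.png

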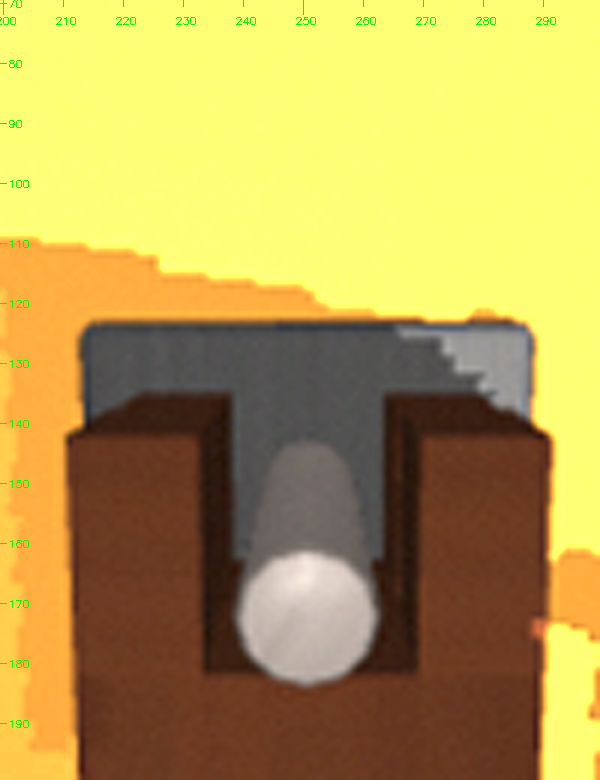

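View pics/s4v.png

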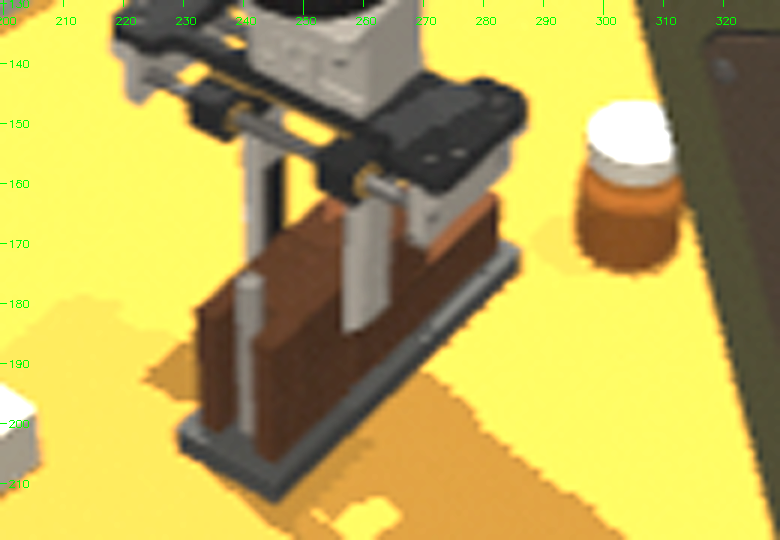

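Emit:
{"api": "play_rows", "payload": {"increments": [[[0,0,0,0,0],[0,0,0,0,0],[0,0,0,0,0],[0,0,0,0,0],[0,-1,0,0,0],[0,-2,0,0,0],[0,-3,0,0,0],[0,-3,0,0,0],[0,-3,0,0,0],[0,-2.4,0,0,0],[0,0,0,0,0]]]}}

```text
time_s: 7.82
ee_pos: [0.5586, -0.0084, 0.2106]
eef_rot: [1.365, 1.563, -0.083]
force: [0.4, 0.9, 0.6]
grip_width: 0.0941
```

Run:
```python
from h import *
im,C=snap('wrist','w5')
cv2.imwrite('pics/w5v.png',cv2.convertScaleAbs(cv2.resize(im,(800,600)),alpha=1.5))
plan(.5865,-.349,.205,2.128+np.pi/2,3.2)
```

```text
t 7.87 tcp [ 0.5579 -0.0084  0.2078] tilt 0.0050 jaw 6.99 q5 -0.203 grip 94.0 F [-0.2 -0.4 -0.3]
tool shift cm total [ 0.3  -1.31 34.16] turn deg -24.94
11 [[0.03, -0.12, 3.11, -2.27], [0.03, -0.24, 3.1, -2.27], [0.03, -0.36, 3.09, -2.27], [0.03, -0.49, 3.07, -2.27], [0.03, -0.61, 3.05, -2.27], [0.03, -0.73, 3.02, -2.27], [0.03, -0.85, 2.99, -2.27], [0.03, -0.96, 2.95, -2.27], [0.03, -1.08, 2.91, -2.27], [0.03, -1.19, 2.87, -2.27], [0.03, -1.31, 2.82, -2.27]]
```

View pics/w5v.png

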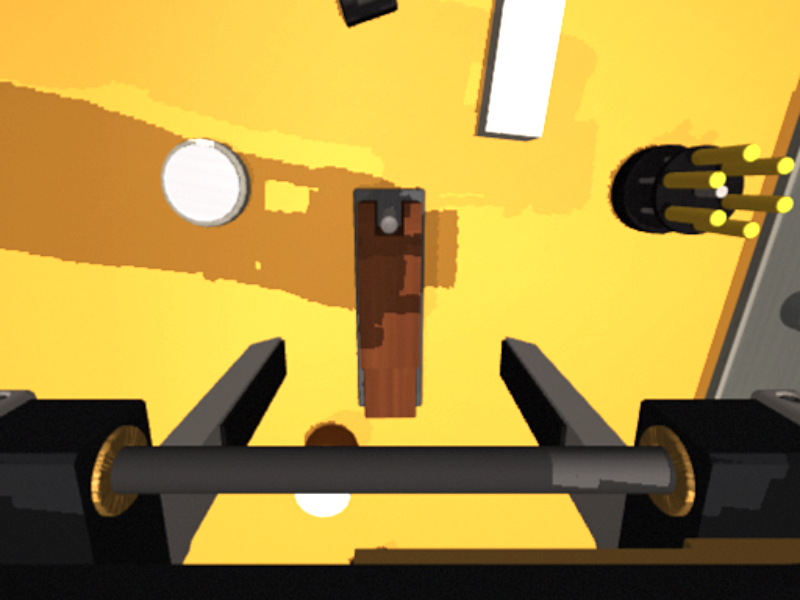

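Emit:
{"api": "play_rows", "payload": {"increments": [[[0,0,-0.1,3.1,-2.3],[0,0,-0.25,3.1,-2.3],[0,0,-0.35,3.1,-2.3],[0,0,-0.5,3.1,-2.3],[0,0,-0.6,3.05,-2.3],[0,0,-0.75,3.0,-2.3],[0,0,-0.85,3.0,-2.3],[0,0,-0.95,2.95,-2.3],[0,0,-1.1,2.9,-2.3],[0,0,-1.2,2.85,-2.2],[0,0,-1.3,2.8,-2.2],[0,0,0,0,0]]]}}

```text
time_s: 8.87
ee_pos: [0.5849, -0.3533, 0.2026]
eef_rot: [-2.398, 1.569, 2.873]
force: [-0.8, 0.3, 0.2]
grip_width: 0.0942
```

Run:
```python
from h import *
im,C=snap('wrist','w6')
crop(im,190,120,310,250,6,'pics/w6v.png')
plan(.5865,-.349,.205,2.128+np.pi/2,3.2)
```

```text
t 8.92 tcp [ 0.5853 -0.3509  0.2027] tilt 0.0025 jaw 31.94 q5 -1.151 grip 93.9 F [-0.3  1.6 -0.4]
tool shift cm total [-0.23  0.21 -0.1 ] turn deg 0.01
1 [[-0.23, 0.21, -0.1, 0.01]]
```

View pics/w6v.png

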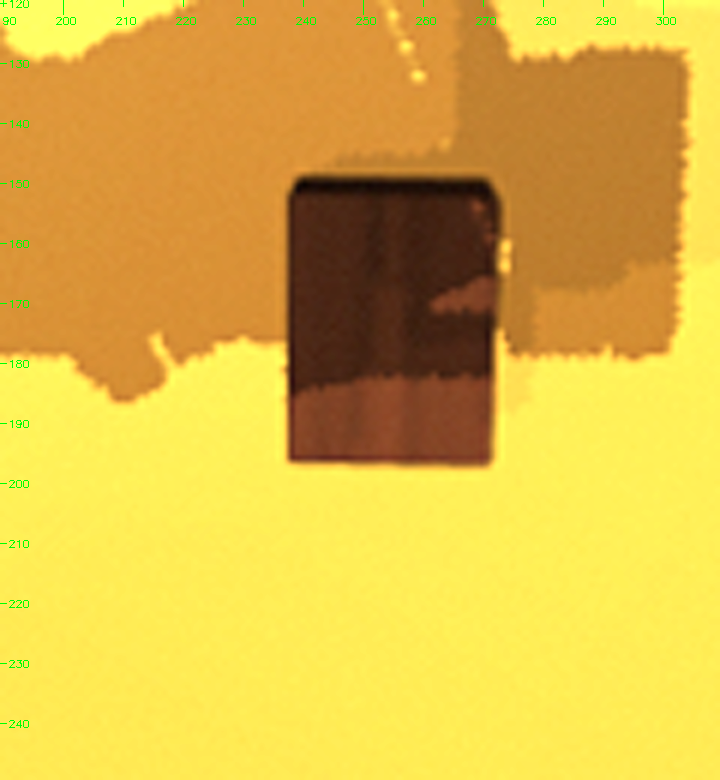

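Run:
```python
from h import *
C=camf('w6')
r=fit(C,{(1,1):(237.7,151.7),(1,-1):(272.7,151.7),(-1,-1):(271.5,196.8),(-1,1):(237.7,196.3)},.058,.044,.036,[.587,-.349,2.13]);print(r)
p=r[0]
# remove camera bias measured with held LN: along +0.5?, across -1.6 mm
plan(p[0],p[1],.009,p[2]+np.pi/2)
```

```text
(array([ 0.58800267, -0.34751384,  2.12035603]), array([0.44, 0.4 , 0.31, 0.41]))
t 8.92 tcp [ 0.5853 -0.3509  0.2027] tilt 0.0025 jaw 31.94 q5 -1.151 grip 93.9 F [-0.3  1.6 -0.4]
tool shift cm total [19.37  0.44 -0.1 ] turn deg 0.45
1 [[19.37, 0.44, -0.1, 0.45]]
```

Emit:
{"api": "play_rows", "payload": {"increments": [[[0,2.5,0.3,-0.1,0.4],[0,3,0,0,0],[0,3,0,0,0],[0,3,0,0,0],[0,3,0,0,0],[0,2.2,0,0,0],[0,1.5,0,0,0],[0,1.0,0,0,0],[0,0,0,0,0],[255,0,0,0,0],[255,0,0,0,0],[255,0,0,0,0]]]}}

```text
time_s: 9.92
ee_pos: [0.5889, -0.3467, 0.0143]
eef_rot: [0.445, 1.569, -0.573]
force: [-0.1, -0.4, 0.3]
grip_width: 0.0774
```

Emit:
{"api": "play_rows", "payload": {"increments": [[[255,0,0,0,0],[255,0,0,0,0],[255,0,0,0,0],[255,0,0,0,0],[255,0,0,0,0],[255,0,0,0,0]]]}}

```text
time_s: 10.42
ee_pos: [0.5882, -0.3464, 0.0127]
eef_rot: [-0.769, 1.571, -1.787]
force: [-1.4, 0.6, 1.2]
grip_width: 0.0439
```

Emit:
{"api": "play_rows", "payload": {"increments": [[[255,-0.8,0,0,0],[255,-1.5,0,0,0],[255,-2.5,0,0,0],[255,-3,0,0,0],[255,-3,0,0,0],[255,-2.5,0,0,0],[255,-1.5,0,0,0],[255,0,0,0,0]]]}}

```text
time_s: 11.08
ee_pos: [0.5894, -0.347, 0.1664]
eef_rot: [0.44, 1.563, -0.578]
force: [0.3, 0.3, -0.8]
grip_width: 0.0439
```

Run:
```python
from h import *
plan(.5681,-.0997,.145,1.691+np.pi/2,2.5)
```

```text
t 11.08 tcp [ 0.5894 -0.347   0.1664] tilt 0.0074 jaw 31.69 q5 -1.139 grip 43.9 F [ 0.3  0.3 -0.8]
tool shift cm total [  2.02  11.17 -22.18] turn deg 24.81
9 [[0.22, 1.24, -2.46, 2.76], [0.22, 1.12, -2.52, 2.76], [0.22, 1.0, -2.57, 2.76], [0.22, 0.87, -2.62, 2.76], [0.22, 0.75, -2.66, 2.76], [0.22, 0.62, -2.69, 2.76], [0.22, 0.49, -2.72, 2.76], [0.22, 0.36, -2.74, 2.76], [0.22, 0.23, -2.75, 2.76]]
```

Emit:
{"api": "play_rows", "payload": {"increments": [[[255,0.2,0.6,-1.2,2.8],[255,0.2,1.2,-2.5,2.8],[255,0.2,1.05,-2.6,2.8],[255,0.2,0.95,-2.6,2.8],[255,0.2,0.85,-2.7,2.8],[255,0.2,0.7,-2.7,2.8],[255,0.2,0.55,-2.7,2.8],[255,0.2,0.4,-2.7,2.6],[255,0.2,0.25,-2.0,2.6],[255,0.2,0.1,-0.7,0],[255,0,0,0,0]]]}}

```text
time_s: 12.0
ee_pos: [0.5745, -0.1103, 0.1401]
eef_rot: [-1.999, 1.57, 2.836]
force: [0.0, -0.5, -0.9]
grip_width: 0.0439
```

Run:
```python
from h import *
im,C=snap('wrist','w7')
cv2.imwrite('pics/w7v.png',cv2.convertScaleAbs(cv2.resize(im,(800,600)),alpha=1.5))
plan(.5681,-.0997,.145,1.691+np.pi/2,2.5)
```

```text
t 12.05 tcp [ 0.5747 -0.1115  0.1403] tilt 0.0006 jaw 7.02 q5 -0.376 grip 43.6 F [ 0.5 -0.  -1.2]
tool shift cm total [-0.47 -0.51 -1.25] turn deg 0.13
1 [[-0.47, -0.51, -1.25, 0.13]]
```

View pics/w7v.png

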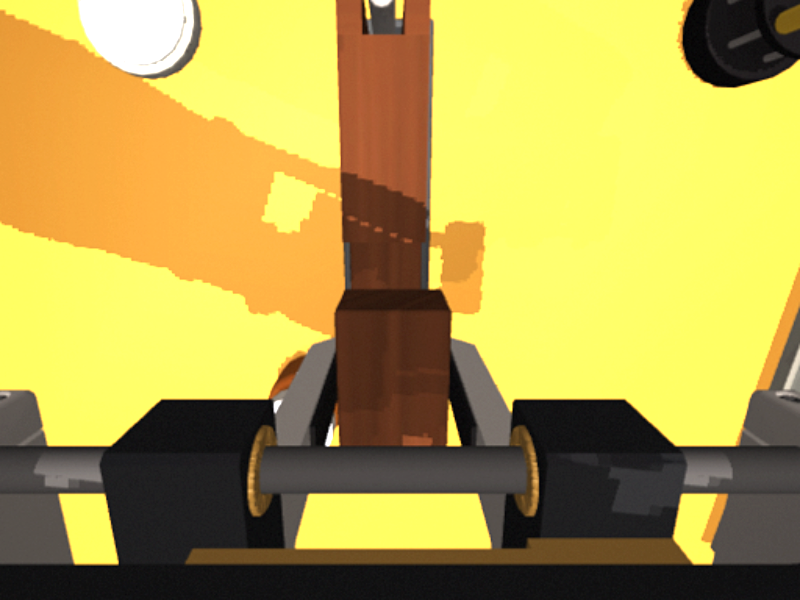

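Emit:
{"api": "play_rows", "payload": {"increments": [[[255,0,-0.25,-0.6,0],[255,0.5,-0.25,-0.6,0],[255,1.5,0,0,0],[255,1.2,0,0,0],[255,0.3,0,0,0],[255,0,0,0,0],[255,0,0,0,0]]]}}

```text
time_s: 12.63
ee_pos: [0.5685, -0.1005, 0.1058]
eef_rot: [-2.246, 1.571, 2.587]
force: [-0.1, 0.1, -0.7]
grip_width: 0.0442
```

Run:
```python
from h import *
im,C=snap('wrist','w8')
crop(im,195,0,305,290,3,'pics/w8v.png')
crop(im,205,130,300,220,8,'pics/w8c.png')
plan(.5681,-.0997,.105,1.691+np.pi/2,2.5)
```

```text
t 12.68 tcp [ 0.5687 -0.1005  0.1061] tilt 0.0005 jaw 6.87 q5 -0.358 grip 44.1 F [-0.1  0.1 -1.2]
tool shift cm total [ 0.11 -0.04 -0.09] turn deg -0.01
1 [[0.11, -0.04, -0.09, -0.01]]
```

View pics/w8v.png

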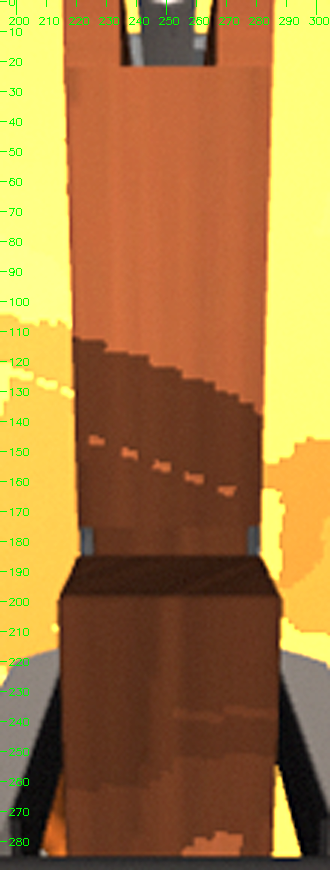

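View pics/w8c.png

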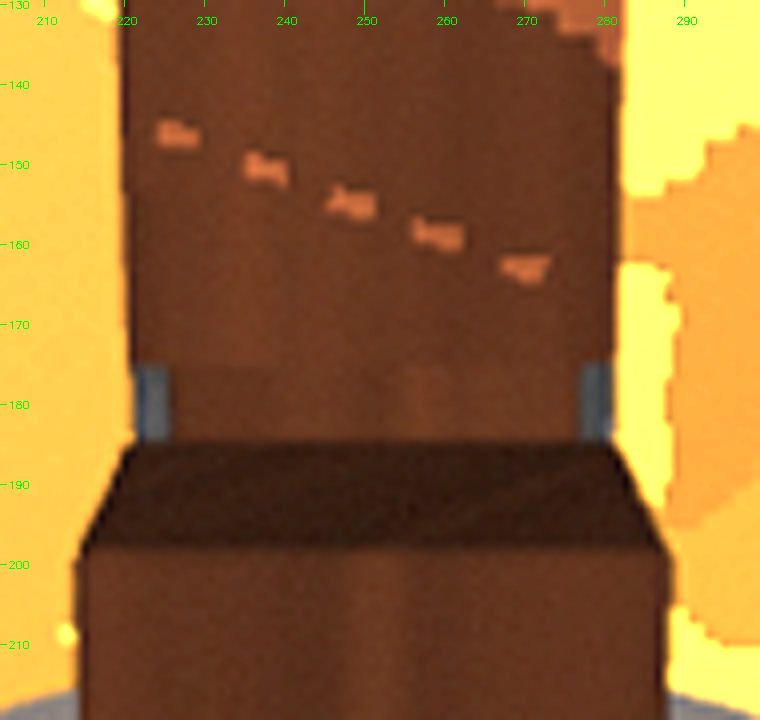

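Run:
```python
from h import *
C=camf('w8'); d=np.load('pics/w8.npz'); z=d['ee'][2]-.0127
a=px2w(C,[[220.9,175.1],[281.4,175.1]],.088)
b=px2w(C,[[221.1,184.5],[281.1,184.5]],z); c=px2w(C,[[214.3,197.9],[288,197.9]],z+.036)
u=np.array([np.cos(1.691),np.sin(1.691),0])
for q in (a,b,c): print(q.round(4),np.linalg.norm(q[1]-q[0]).round(4),((q-d['ee'])@u*1e3).round(2))
# LN notch back top edge row
n=px2w(C,[[251,21.5]],.088); print(((n-d['ee'])@u*1e3))
```

```text
[[ 0.5445 -0.0696  0.088 ]
 [ 0.5874 -0.0645  0.088 ]] 0.0432 [33.54 33.51]
[[ 0.5457 -0.0752  0.0931]
 [ 0.5875 -0.0702  0.0931]] 0.0421 [27.85 27.82]
[[ 0.5454 -0.0746  0.1291]
 [ 0.5877 -0.0695  0.1291]] 0.0425 [28.53 28.5 ]
[131.39411963]
```

Run:
```python
from h import *
C=camf('w4'); d=np.load('pics/w4.npz')
u=np.array([np.cos(1.691),np.sin(1.691),0])
for n,uv,z,x in (('plate',(250.7,123.5),.016,100),('LNbot',(250.7,135.2),.052,91),('LNtop',(250.7,142),.088,91),('notchback',(250.7,181.5),.088,69),('rod',(250.7,172.5),.11,79)):
    q=px2w(C,[uv],z)[0]; print(n,((q-d['ee'])@u*1e3-x).round(2))
```

```text
plate -31.27
LNbot -28.96
LNtop -30.29
notchback -30.05
rod -30.65
```

Emit:
{"api": "play_rows", "payload": {"increments": [[[255,0.4,0,-0.1,0],[255,1.0,0,0,0],[255,1.2,0,0,0],[255,0.8,0,0,0],[255,0.4,0,0,0],[255,0.1,0,0,0],[255,0.1,0,0,0],[255,0,0,0,0],[255,0,0,0,0]]]}}

```text
time_s: 13.43
ee_pos: [0.5685, -0.0994, 0.066]
eef_rot: [1.173, 1.57, -0.278]
force: [0.6, -0.8, -0.5]
grip_width: 0.0439
```

Emit:
{"api": "play_rows", "payload": {"increments": [[[255,0.1,0,0,0],[255,0,0,0,0],[255,0,0,0,0]]]}}

```text
time_s: 13.68
ee_pos: [0.5683, -0.0993, 0.0648]
eef_rot: [1.136, 1.571, -0.315]
force: [0.1, 0.1, -2.2]
grip_width: 0.0442
```

Emit:
{"api": "play_rows", "payload": {"increments": [[[255,0.08,0,0,0],[255,0,0,0,0],[255,0,0,0,0]]]}}

```text
time_s: 13.93
ee_pos: [0.5684, -0.0993, 0.0647]
eef_rot: [1.122, 1.57, -0.329]
force: [-3.7, 1.7, 7.6]
grip_width: 0.0439
```

Run:
```python
from h import *
im,C=snap('wrist','w9')
crop(im,205,130,300,220,8,'pics/w9c.png')
im,C=snap('side','s9')
crop(im,200,130,330,220,6,'pics/s9v.png')
```

```text
(no output)
```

View pics/w9c.png

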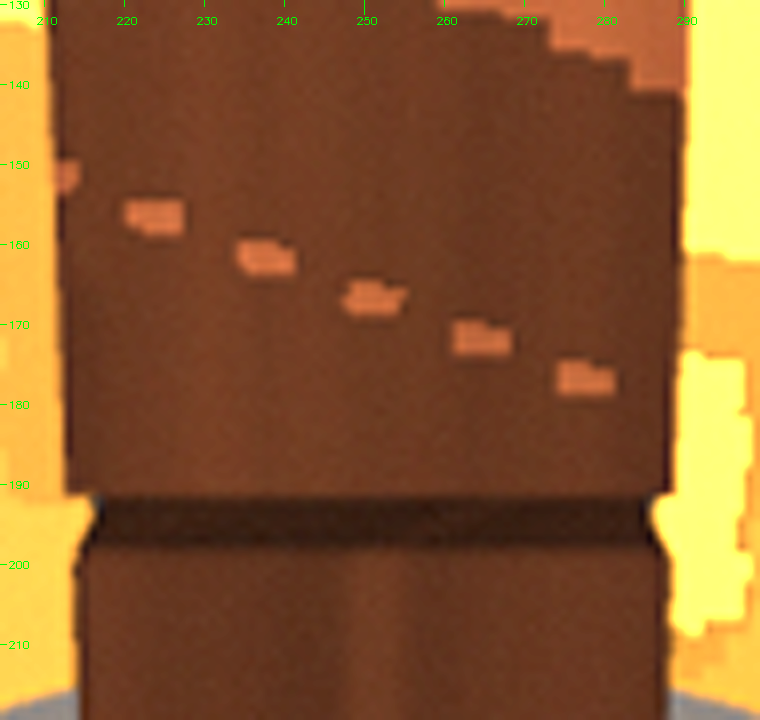

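View pics/s9v.png

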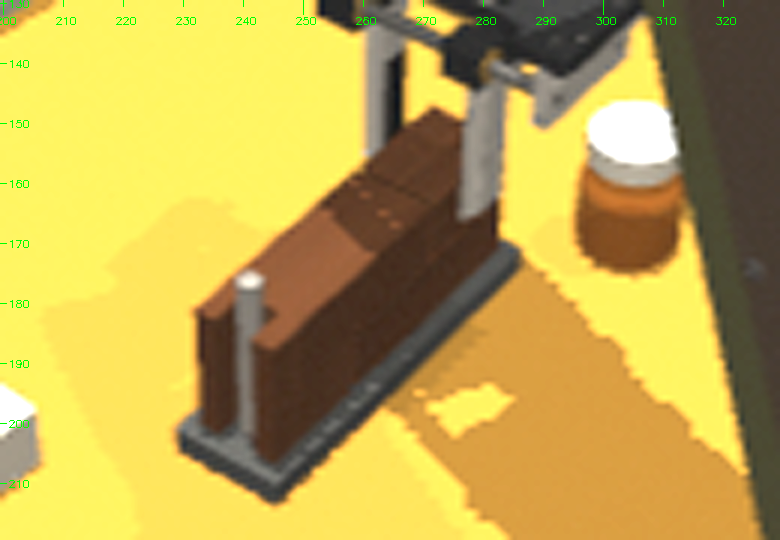

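Emit:
{"api": "play_rows", "payload": {"increments": [[[0,0,0,0,0],[0,0,0,0,0],[0,0,0,0,0],[0,0,0,0,0],[0,-1,0,0,0],[0,-2,0,0,0],[0,-3,0,0,0],[0,-3,0,0,0],[0,-3,0,0,0],[0,-2.2,0,0,0],[0,0,0,0,0]]]}}

```text
time_s: 14.95
ee_pos: [0.5698, -0.0996, 0.2117]
eef_rot: [1.216, 1.563, -0.235]
force: [0.4, 0.8, -0.2]
grip_width: 0.094
```

Run:
```python
from h import *
im,C=snap('wrist','w10')
cv2.imwrite('pics/w10v.png',cv2.convertScaleAbs(cv2.resize(im,(800,600)),alpha=1.5))
plan(.5894,.3626,.205,1.562+np.pi/2,4)
```

```text
t 15.00 tcp [ 0.5691 -0.0995  0.2088] tilt 0.0048 jaw 6.89 q5 -0.357 grip 93.7 F [ 0.1  0.4 -0.6]
tool shift cm total [  0.34   7.56 -45.63] turn deg 7.39
12 [[0.03, 0.63, -3.8, 0.62], [0.03, 0.59, -3.81, 0.62], [0.03, 0.55, -3.82, 0.62], [0.03, 0.51, -3.82, 0.62], [0.03, 0.47, -3.83, 0.62], [0.03, 0.42, -3.83, 0.62], [0.03, 0.38, -3.84, 0.62], [0.03, 0.34, -3.84, 0.62], [0.03, 0.3, -3.84, 0.62], [0.03, 0.26, -3.85, 0.62], [0.03, 0.22, -3.85, 0.62], [0.03, 0.18, -3.85, 0.62]]
```

View pics/w10v.png

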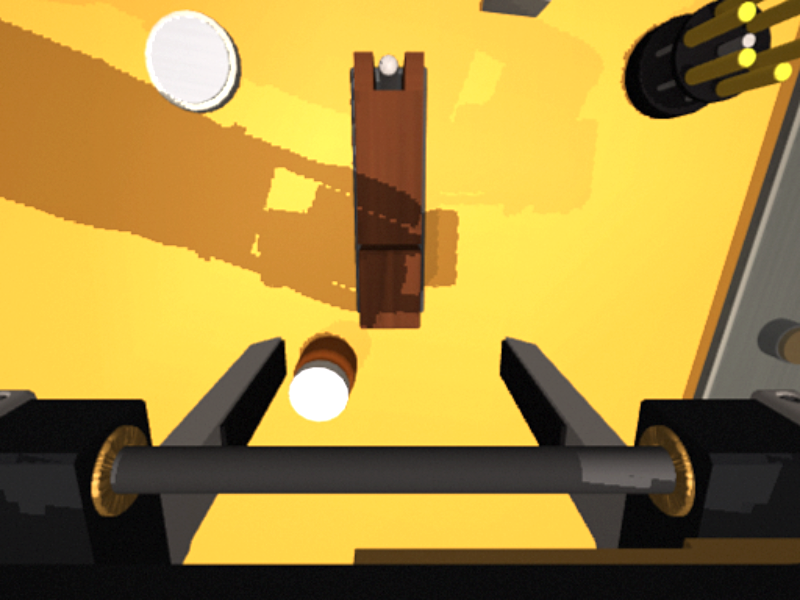

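Emit:
{"api": "play_rows", "payload": {"increments": [[[0,0,0.6,-3.5,0.6],[0,0,0.6,-3.8,0.6],[0,0,0.55,-3.8,0.6],[0,0,0.5,-3.8,0.6],[0,0,0.5,-3.8,0.6],[0,0,0.4,-3.8,0.6],[0,0,0.4,-3.8,0.6],[0,0,0.35,-3.8,0.6],[0,0,0.3,-3.9,0.6],[0,0,0.25,-3.9,0.6],[0,0,0.2,-3.9,0.7],[0,0,0.2,-3.8,0.7]]]}}

```text
time_s: 16.0
ee_pos: [0.5877, 0.361, 0.2046]
eef_rot: [-1.06, 1.569, -2.641]
force: [-0.3, -0.9, -0.5]
grip_width: 0.0938
```

Run:
```python
from h import *
plan(.5894,.3626,.205,1.562+np.pi/2,4)
im,C=snap('wrist','w11')
cv2.imwrite('pics/w11v.png',cv2.convertScaleAbs(cv2.resize(im,(800,600)),alpha=1.5))
plan(.5894,.3626,.205,1.562+np.pi/2,4)
```

```text
t 16.00 tcp [0.5877 0.361  0.2046] tilt 0.0018 jaw -0.54 q5 0.507 grip 93.8 F [-0.3 -0.9 -0.5]
tool shift cm total [-0.04  0.17 -0.16] turn deg -0.03
1 [[-0.04, 0.17, -0.16, -0.03]]
t 16.05 tcp [0.5865 0.3669 0.2037] tilt 0.0026 jaw -0.36 q5 0.512 grip 94.2 F [-0.2  3.5 -0.2]
tool shift cm total [-0.13  0.29  0.43] turn deg 0.15
1 [[-0.13, 0.29, 0.43, 0.15]]
```

View pics/w11v.png

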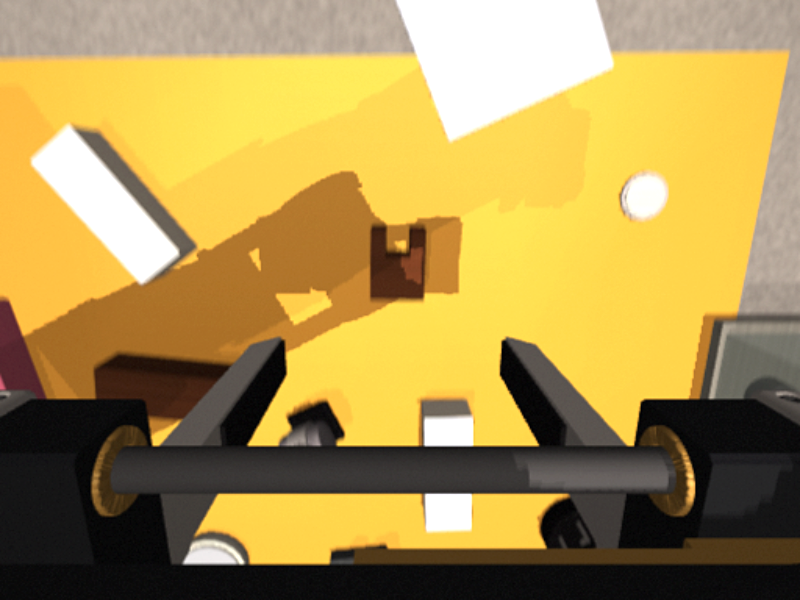

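Emit:
{"api": "play_rows", "payload": {"increments": [[[0,0,0.25,0.3,0],[0,0,0,0,0],[0,0,0,0,0]]]}}

```text
time_s: 16.3
ee_pos: [0.5911, 0.355, 0.2052]
eef_rot: [-0.965, 1.57, -2.545]
force: [-0.4, -0.2, 0.7]
grip_width: 0.0937
```

Run:
```python
from h import *
im,C=snap('wrist','w12')
crop(im,195,110,305,220,6,'pics/w12c.png')
plan(.5894,.3626,.205,1.562+np.pi/2,4)
```

```text
t 16.35 tcp [0.5912 0.3549 0.2056] tilt 0.0006 jaw -0.59 q5 0.498 grip 94.1 F [-0.1  0.6 -0.2]
tool shift cm total [ 0.06 -0.19 -0.77] turn deg -0.09
1 [[0.06, -0.19, -0.77, -0.09]]
```

View pics/w12c.png

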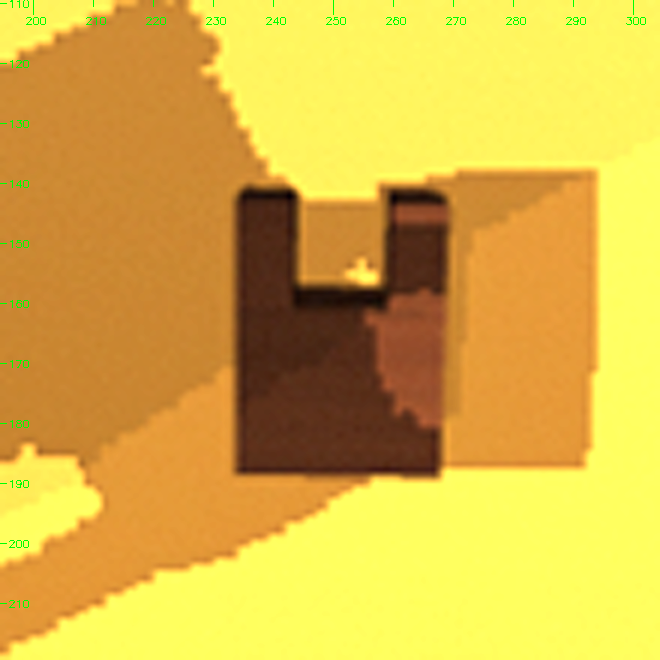

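Run:
```python
from h import *
C=camf('w12')
h=.036
b,e=fit3(C,[(.029,.022,h),(.029,-.022,h),(-.029,.022,h),(-.029,-.022,h),(.007,.01,h),(.007,-.01,h)],[(233.8,143),(269,143.2),(234,188.2),(267.8,188.7),(243.5,160.2),(258.8,160.2)],[.589,.362,1.56])
print(b,e)
plan(b[0],b[1],.01,b[2]+np.pi/2)
```

```text
[0.59250545 0.36908939 1.55024164] [[-0.4, -0.5], [0.3, -0.3], [-0.3, 0.1], [0.3, -0.0], [-0.3, 0.3], [0.4, 0.4]]
t 16.35 tcp [0.5912 0.3549 0.2056] tilt 0.0006 jaw -0.59 q5 0.498 grip 94.1 F [-0.1  0.6 -0.2]
tool shift cm total [19.56  0.13 -1.43] turn deg 0.59
1 [[19.56, 0.13, -1.43, 0.59]]
```

Emit:
{"api": "play_rows", "payload": {"increments": [[[0,2,0,-0.6,0.3],[0,3,0,-0.5,0.3],[0,3,0,0,0],[0,2.4,0,0,0],[0,0,0,0,0],[0,0,0,0,0]]]}}

```text
time_s: 16.85
ee_pos: [0.5911, 0.3661, 0.1018]
eef_rot: [-1.042, 1.569, -2.634]
force: [0.1, 0.1, 1.0]
grip_width: 0.0943
```

Run:
```python
from h import *
im,C=snap('wrist','w13')
crop(im,185,110,315,270,5,'pics/w13c.png')
plan(.5925,.369,.01,1.550+np.pi/2,4)
```

```text
t 16.90 tcp [0.5918 0.3667 0.1036] tilt 0.0015 jaw -1.17 q5 0.523 grip 93.8 F [ 0.4 -0.4  0.4]
tool shift cm total [ 9.36  0.06 -0.23] turn deg 0.02
1 [[9.36, 0.06, -0.23, 0.02]]
```

View pics/w13c.png

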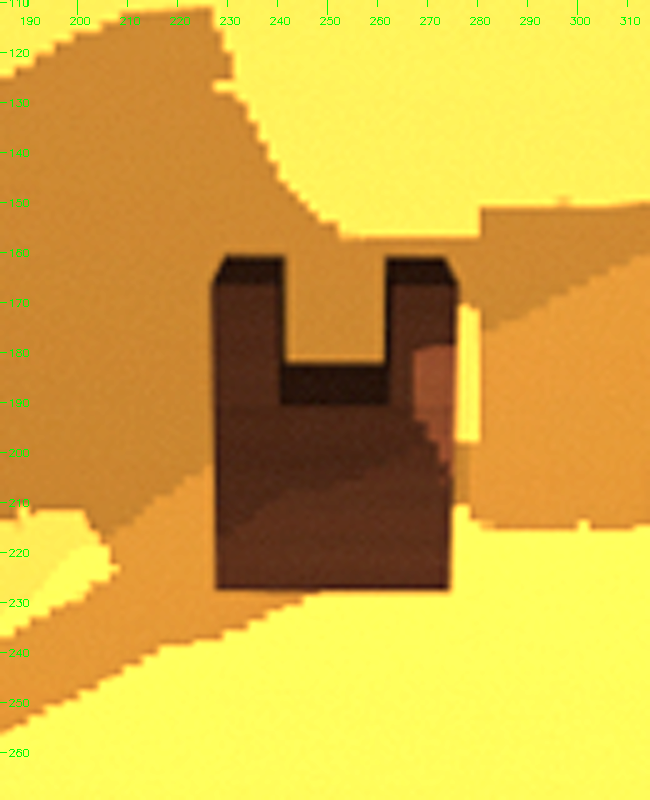

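Run:
```python
from h import *
C=camf('w13')
h=.036
b,e=fit3(C,[(.029,.022,h),(.029,-.022,h),(-.029,.022,h),(-.029,-.022,h),(.007,.01,h),(.007,-.01,h),(.007,.01,0),(.007,-.01,0)],[(226.9,166.5),(275.9,166.5),(227.5,227.5),(274.5,227.5),(240.3,190.3),(262.3,190.3),(241.7,182.1),(261.3,182.1)],[.589,.362,1.56])
print(b,e)
plan(b[0],b[1],.01,b[2]+np.pi/2)
```

```text
[0.59266675 0.36877307 1.54573164] [[-0.4, -0.2], [0.5, 0.0], [0.1, 0.2], [0.2, 0.4], [-0.1, 0.2], [0.1, 0.3], [-0.1, -0.5], [-0.2, -0.5]]
t 16.90 tcp [0.5918 0.3667 0.1036] tilt 0.0015 jaw -1.17 q5 0.523 grip 93.8 F [ 0.4 -0.4  0.4]
tool shift cm total [ 9.36  0.07 -0.2 ] turn deg 0.27
1 [[9.36, 0.07, -0.2, 0.27]]
```

Emit:
{"api": "play_rows", "payload": {"increments": [[[0,1.5,0,-0.2,0.2],[0,2.5,0,0,0],[0,2.5,0,0,0],[0,1.6,0,0,0],[0,0.9,0,0,0],[0,0.4,0,0,0],[255,0,0,0,0],[255,0,0,0,0],[255,0,0,0,0],[255,0,0,0,0],[255,0,0,0,0],[255,0,0,0,0]]]}}

```text
time_s: 17.9
ee_pos: [0.5913, 0.3693, 0.0084]
eef_rot: [2.091, 1.57, 0.497]
force: [-0.1, -0.4, 0.4]
grip_width: 0.057
```

Emit:
{"api": "play_rows", "payload": {"increments": [[[255,0,0,0,0],[255,0,0,0,0],[255,0,0,0,0]]]}}

```text
time_s: 18.15
ee_pos: [0.5911, 0.3691, 0.0079]
eef_rot: [2.26, 1.571, 0.666]
force: [-0.6, -0.2, 0.3]
grip_width: 0.0439
```

Emit:
{"api": "play_rows", "payload": {"increments": [[[255,-0.5,0,0,0],[255,-1,0,0,0],[255,-2,0,0,0],[255,-3,0,0,0],[255,-3,0,0,0],[255,-3,0,0,0],[255,-2,0,0,0],[255,-1,0,0,0],[255,0,0,0,0]]]}}

```text
time_s: 18.9
ee_pos: [0.5918, 0.3695, 0.166]
eef_rot: [2.104, 1.566, 0.511]
force: [-0.6, 0.4, 0.2]
grip_width: 0.0436
```

Run:
```python
from h import *
plan(.5533,.0235,.15,1.691+np.pi/2,3)
```

```text
t 18.90 tcp [0.5918 0.3695 0.166 ] tilt 0.0043 jaw -1.31 q5 0.529 grip 43.6 F [-0.6  0.4  0.2]
tool shift cm total [ 1.51 -3.06 34.69] turn deg -8.2
12 [[0.13, -0.26, 2.89, -0.68], [0.13, -0.29, 2.89, -0.68], [0.13, -0.32, 2.88, -0.68], [0.13, -0.36, 2.88, -0.68], [0.13, -0.39, 2.88, -0.68], [0.13, -0.43, 2.87, -0.68], [0.13, -0.46, 2.86, -0.68], [0.13, -0.5, 2.86, -0.68], [0.13, -0.53, 2.85, -0.68], [0.13, -0.56, 2.85, -0.68], [0.13, -0.6, 2.84, -0.68], [0.13, -0.63, 2.83, -0.68]]
```

Emit:
{"api": "play_rows", "payload": {"increments": [[[255,0,-0.2,1.5,-0.7],[255,0,-0.3,2.9,-0.7],[255,0,-0.3,3.1,-0.7],[255,0,-0.4,3.3,-0.7],[255,0,-0.4,3.3,-0.7],[255,0,-0.45,3.3,-0.7],[255,0,-0.5,3.3,-0.7],[255,0,-0.5,3.3,-0.7],[255,0,-0.6,3.2,-0.7],[255,0,-0.6,3.0,-0.7],[255,0,-0.6,2.3,-0.7],[255,0,-0.4,1.7,-0.5]]]}}

```text
time_s: 19.9
ee_pos: [0.5525, 0.0228, 0.1614]
eef_rot: [-1.64, 1.568, -3.092]
force: [0.6, -0.2, -0.7]
grip_width: 0.044
```

Emit:
{"api": "play_rows", "payload": {"increments": [[[255,0.5,0,0,0],[255,0.5,0,0,0],[255,0,0,0,0],[255,0,0,0,0]]]}}

```text
time_s: 20.23
ee_pos: [0.5532, 0.0258, 0.1518]
eef_rot: [-1.773, 1.569, 3.06]
force: [1.5, 0.4, 0.2]
grip_width: 0.0435
```

Run:
```python
from h import *
im,C=snap('wrist','w14')
cv2.imwrite('pics/w14v.png',cv2.convertScaleAbs(cv2.resize(im,(800,600)),alpha=1.5))
plan(.5533,.0235,.145,1.691+np.pi/2,2.5)
```

```text
t 20.28 tcp [0.5535 0.0258 0.1523] tilt 0.0010 jaw 6.95 q5 -0.141 grip 44.1 F [ 0.2  0.  -0.6]
tool shift cm total [ 0.73 -0.04  0.23] turn deg 0.06
1 [[0.73, -0.04, 0.23, 0.06]]
```

View pics/w14v.png

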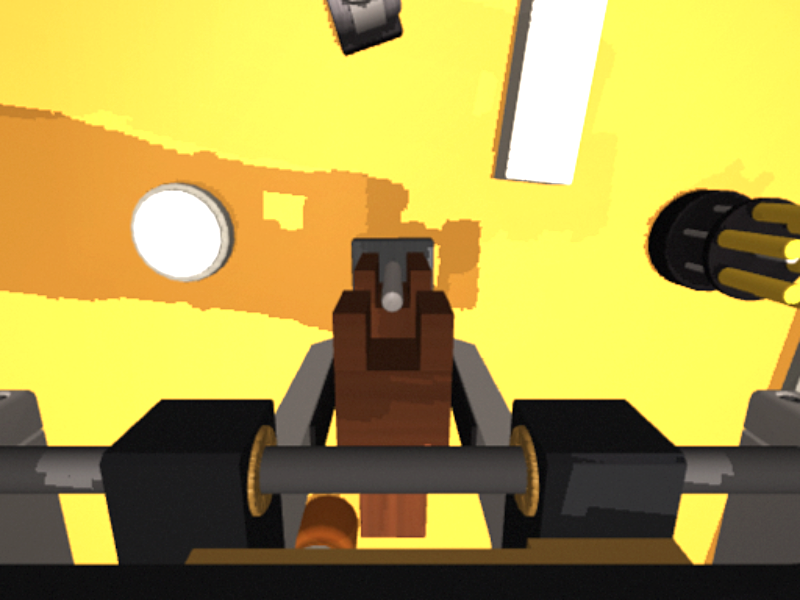

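Emit:
{"api": "play_rows", "payload": {"increments": [[[255,0.7,-0.04,0.23,0],[255,1.0,0,0,0],[255,0,0,0,0],[255,0,0,0,0]]]}}

```text
time_s: 20.62
ee_pos: [0.5531, 0.0227, 0.135]
eef_rot: [-1.747, 1.569, 3.086]
force: [0.5, -0.4, 0.0]
grip_width: 0.0439
```

Run:
```python
from h import *
im,C=snap('wrist','w15')
crop(im,200,140,305,250,7,'pics/w15c.png')
plan(.5533,.0235,.135,1.691+np.pi/2,2.5)
```

```text
t 20.67 tcp [0.5533 0.0227 0.1355] tilt 0.0006 jaw 6.89 q5 -0.145 grip 43.7 F [ 0.   0.5 -0.6]
tool shift cm total [ 0.05  0.01 -0.08] turn deg 0.01
1 [[0.05, 0.01, -0.08, 0.01]]
```

View pics/w15c.png

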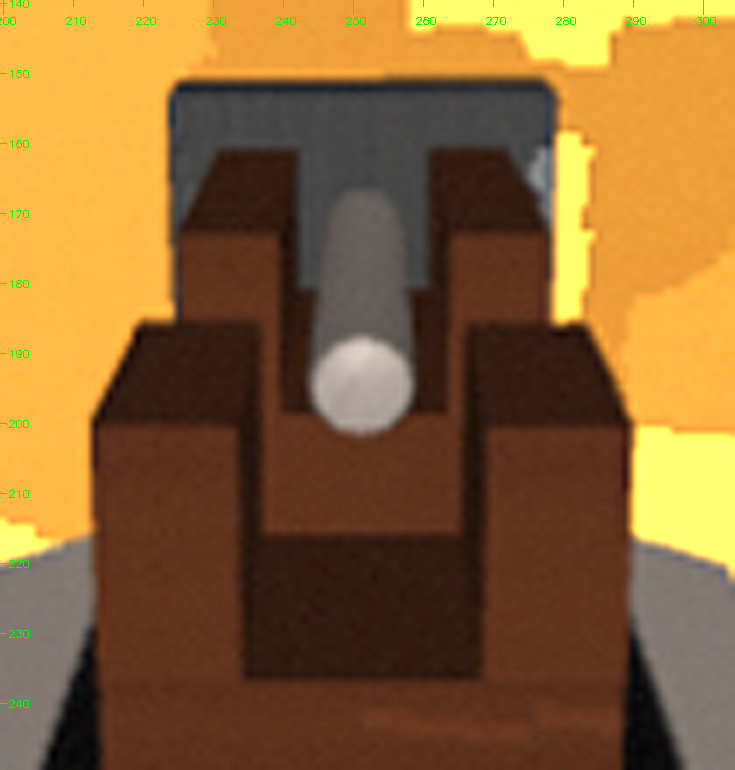

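Run:
```python
from h import *
h=.088
wl=[(.1,.03,.016),(.1,-.03,.016),(.079,0,.11)]
wu=[(224.1,151.5),(279.1,151.5),(251.2,194.5)]
ll=[(.060,.022,.036),(.06,-.022,.036),(.038,.01,.036),(.038,-.01,.036),(.06,.022,0),(.06,-.022,0)]
lu=[(225.4,172.5),(277.8,172.5),(239.6,198.4),(263.4,198.4),(230.9,160.9),(271.6,160.9)]
bl=[(.029,.022,.036),(.029,-.022,.036),(.029,.022,0),(.029,-.022,0),(.007,.01,.036),(.007,-.01,.036),(.007,.01,0),(.007,-.01,0)]
bu=[(212.8,200.2),(289.5,200.2),(219.6,185.8),(283.2,185.8),(234.2,236.6),(268.6,236.6),(236.9,215.9),(265.8,215.9)]
w,b=rel('w15',wl,wu,bl,bu,.0079,62)
l,e=fit3(camf('w15'),ll,lu,[.557,-.01,1.69],.052)
print('LN',l,e)
for o,n in((w,'w'),(l,'LN')):
  print(n,R.from_euler('z',-1.691).apply(np.r_[b[:2]-o[:2],0])*1e3, np.degrees(b[2]-o[2]))
```

```text
wall [ 0.5619 -0.0385  1.6892] [[-1.0, 0.0], [0.7, 0.1], [0.1, -0.1]]
blk [0.5548 0.0223 1.6919] [[-0.7, 0.3], [1.0, 0.3], [-0.4, -0.4], [0.3, -0.5], [-0.1, 0.2], [-0.1, 0.2], [0.3, -0.2], [-0.2, -0.2]]
blk-tcp [-0.63 -1.66  0.  ]
blk in wall mm [61.16 -0.11] err [-0.84 -0.11] yaw err deg 0.15
LN [ 0.55835619 -0.0067924   1.69022207] [[-0.8, -0.5], [0.6, -0.4], [-0.0, -0.5], [0.1, -0.5], [-2.7, 3.9], [3.3, 3.9]]
w [61.16455711 -0.22426681  0.        ] 0.152822809597896
LN [29.29645841  0.04377594  0.        ] 0.0947657939149265
```

Emit:
{"api": "play_rows", "payload": {"increments": [[[255,0.4,0,-0.1,0],[255,1.0,0,0,0],[255,1.1,0,0,0],[255,0.8,0,0,0],[255,0.35,0,0,0],[255,0.1,0,0,0],[255,0.1,0,0,0],[255,0,0,0,0],[255,0,0,0,0]]]}}

```text
time_s: 21.42
ee_pos: [0.5535, 0.0235, 0.0977]
eef_rot: [1.423, 1.57, -0.027]
force: [-0.6, 0.2, -1.3]
grip_width: 0.0438
```

Emit:
{"api": "play_rows", "payload": {"increments": [[[255,0.08,0,0,0],[255,0,0,0,0],[255,0,0,0,0]]]}}

```text
time_s: 21.67
ee_pos: [0.5534, 0.0236, 0.0967]
eef_rot: [1.493, 1.571, 0.042]
force: [-0.4, 1.0, -0.3]
grip_width: 0.0441
```

Emit:
{"api": "play_rows", "payload": {"increments": [[[255,0.08,0,0,0],[255,0,0,0,0],[255,0,0,0,0]]]}}

```text
time_s: 21.92
ee_pos: [0.5535, 0.0236, 0.0959]
eef_rot: [1.574, 1.57, 0.124]
force: [0.2, -0.8, 0.1]
grip_width: 0.0439
```

Emit:
{"api": "play_rows", "payload": {"increments": [[[255,0.06,0,0,0],[255,0,0,0,0],[255,0,0,0,0]]]}}

```text
time_s: 22.17
ee_pos: [0.5535, 0.0236, 0.0959]
eef_rot: [1.431, 1.57, -0.02]
force: [-2.5, -0.9, 8.6]
grip_width: 0.0437
```

Run:
```python
from h import *
im,C=snap('wrist','w16')
crop(im,200,130,305,250,6,'pics/w16c.png')
im,C=snap('side','s16')
crop(im,200,120,330,220,6,'pics/s16v.png')
```

```text
(no output)
```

View pics/w16c.png

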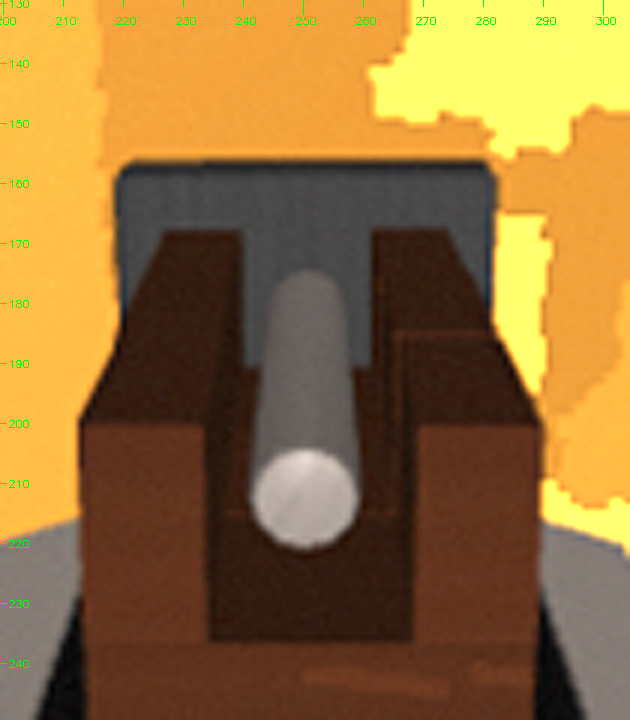

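View pics/s16v.png

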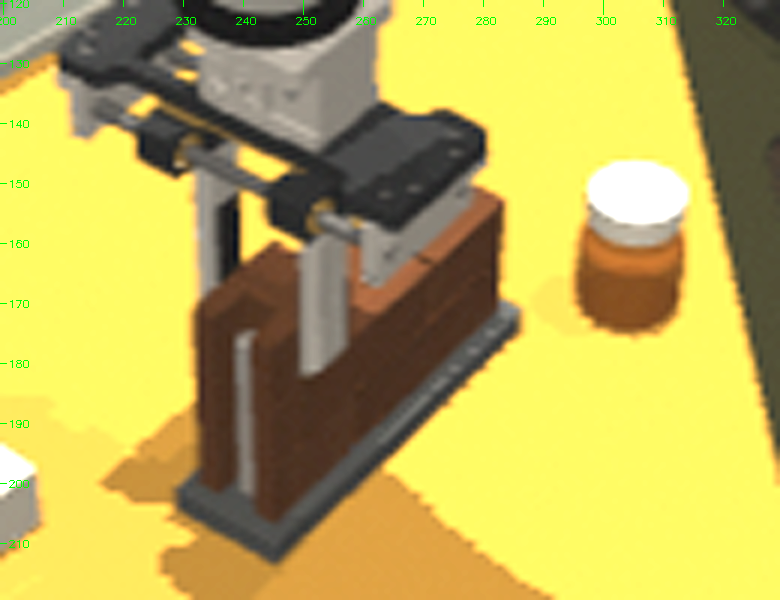

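Emit:
{"api": "play_rows", "payload": {"increments": [[[0,0,0,0,0],[0,0,0,0,0],[0,0,0,0,0],[0,0,0,0,0],[0,-1,0,0,0],[0,-2,0,0,0],[0,-3,0,0,0],[0,-3,0,0,0],[0,-2,0,0,0],[0,0,0,0,0]]]}}

```text
time_s: 23.1
ee_pos: [0.5548, 0.0235, 0.2105]
eef_rot: [1.433, 1.563, -0.017]
force: [0.1, -0.1, 0.7]
grip_width: 0.0937
```

Run:
```python
from h import *
im,C=snap('wrist','w17')
cv2.imwrite('pics/w17v.png',cv2.convertScaleAbs(cv2.resize(im,(800,600)),alpha=1.5))
plan(.387,.250,.205,-.09+np.pi/2,3)
```

```text
t 23.15 tcp [0.5541 0.0236 0.2078] tilt 0.0043 jaw 6.89 q5 -0.144 grip 94.0 F [ 0.1 -0.2 -0.8]
tool shift cm total [  0.21 -13.87 -24.48] turn deg -77.95
16 [[0.01, -0.87, -1.53, -4.87], [0.01, -0.73, -1.6, -4.87], [0.01, -0.6, -1.65, -4.87], [0.01, -0.45, -1.7, -4.87], [0.01, -0.31, -1.73, -4.87], [0.01, -0.16, -1.75, -4.87], [0.01, -0.01, -1.76, -4.87], [0.01, 0.14, -1.75, -4.87], [0.01, 0.29, -1.74, -4.87], [0.01, 0.43, -1.7, -4.87], [0.01, 0.58, -1.66, -4.87], [0.01, 0.72, -1.61, -4.87], [0.01, 0.85, -1.54, -4.87], [0.01, 0.98, -1.46, -4.87], [0.01, 1.1, -1.37, -4.87], [0.01, 1.21, -1.27, -4.87]]
```

View pics/w17v.png

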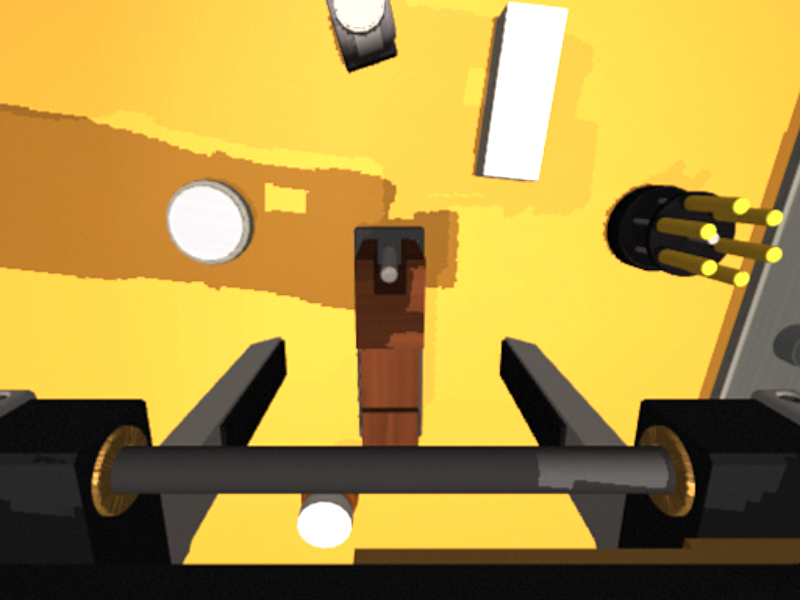

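Emit:
{"api": "play_rows", "payload": {"increments": [[[0,0,-0.87,-1.5,-4.9],[0,0,-0.73,-1.6,-4.9],[0,0,-0.6,-1.65,-4.9],[0,0,-0.45,-1.7,-4.9],[0,0,-0.3,-1.75,-4.9],[0,0,-0.15,-1.75,-4.9],[0,0,0,-1.75,-4.9],[0,0,0.15,-1.75,-4.9],[0,0,0.3,-1.75,-4.9],[0,0,0.45,-1.7,-4.9],[0,0,0.6,-1.65,-4.9],[0,0,0.7,-1.6,-4.9]]]}}

```text
time_s: 24.15
ee_pos: [0.4272, 0.1937, 0.2043]
eef_rot: [-2.368, 1.569, -2.788]
force: [0.6, -0.1, 0.4]
grip_width: 0.0944
```

Emit:
{"api": "play_rows", "payload": {"increments": [[[0,0,0.85,-1.55,-4.9],[0,0,1.0,-1.45,-4.9],[0,0,1.1,-1.35,-4.9],[0,0,1.2,-1.25,-4.5],[0,0,0,0,0],[0,0,0,0,0]]]}}

```text
time_s: 24.65
ee_pos: [0.3862, 0.2496, 0.2046]
eef_rot: [-2.427, 1.57, -2.517]
force: [-0.8, -0.5, 0.5]
grip_width: 0.0938
```

Run:
```python
from h import *
im,C=snap('wrist','w18')
crop(im,190,100,320,260,5,'pics/w18c.png')
plan(.387,.250,.205,-.09+np.pi/2,3)
```

```text
t 24.70 tcp [0.3865 0.2492 0.2047] tilt 0.0009 jaw 84.79 q5 -0.987 grip 93.7 F [ 0.1 -0.7  0.7]
tool shift cm total [-0.03  0.08  0.04] turn deg -0.05
1 [[-0.03, 0.08, 0.04, -0.05]]
```

View pics/w18c.png

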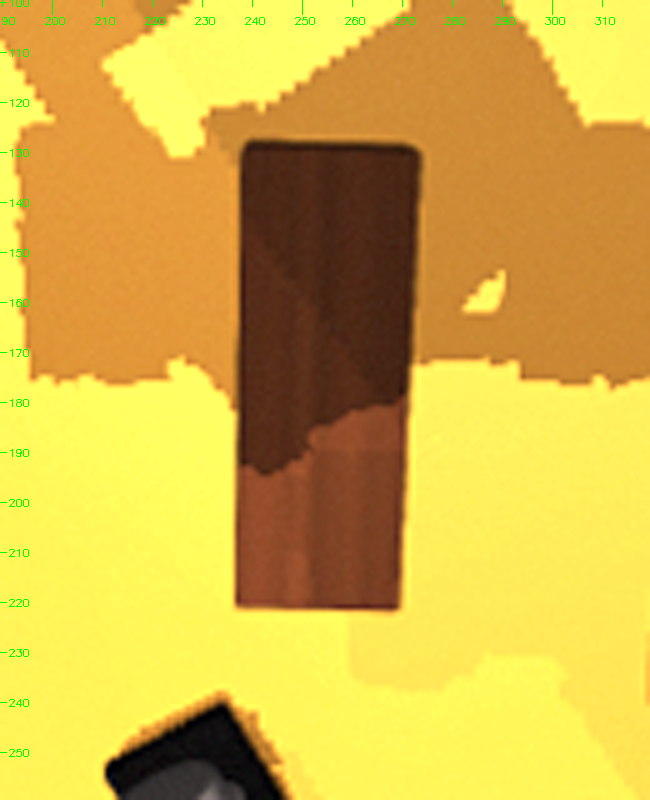

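Run:
```python
from h import *
C=camf('w18')
r=fit(C,{(1,1):(237.7,128.9),(1,-1):(273.3,129.7),(-1,-1):(269.3,221.3),(-1,1):(236.7,220.7)},.12,.044,.036,[.387,.249,3.05]);print(r)
p=r[0]; plan(p[0],p[1],.009,p[2]+np.pi/2)
```

```text
(array([0.3877293 , 0.25319355, 3.02812045]), array([0.7 , 0.62, 0.89, 0.72]))
t 24.70 tcp [0.3865 0.2492 0.2047] tilt 0.0009 jaw 84.79 q5 -0.987 grip 93.7 F [ 0.1 -0.7  0.7]
tool shift cm total [19.57  0.42  0.09] turn deg 1.29
1 [[19.57, 0.42, 0.09, 1.29]]
```

Emit:
{"api": "play_rows", "payload": {"increments": [[[0,2.5,0.27,0.1,1.3],[0,3,0,0,0],[0,3,0,0,0],[0,3,0,0,0],[0,3,0,0,0],[0,2.5,0,0,0],[0,1.5,0,0,0],[0,1.1,0,0,0],[0,0,0,0,0],[255,0,0,0,0],[255,0,0,0,0],[255,0,0,0,0]]]}}

```text
time_s: 25.7
ee_pos: [0.3884, 0.2521, 0.01]
eef_rot: [0.601, 1.569, 0.488]
force: [0.6, -0.7, 1.1]
grip_width: 0.0773
```

Emit:
{"api": "play_rows", "payload": {"increments": [[[255,0,0,0,0],[255,0,0,0,0],[255,0,0,0,0],[255,0,0,0,0],[255,0,0,0,0],[255,0,0,0,0]]]}}

```text
time_s: 26.2
ee_pos: [0.3879, 0.2522, 0.0093]
eef_rot: [0.825, 1.571, 0.713]
force: [-0.7, 0.6, 1.7]
grip_width: 0.0438
```

Emit:
{"api": "play_rows", "payload": {"increments": [[[255,-0.8,0,0,0],[255,-1.5,0,0,0],[255,-2.5,0,0,0],[255,-3,0,0,0],[255,-3,0,0,0],[255,-3,0,0,0],[255,-2,0,0,0],[255,-1.0,0,0,0],[255,0,0,0,0]]]}}

```text
time_s: 26.95
ee_pos: [0.3884, 0.2524, 0.1791]
eef_rot: [0.609, 1.567, 0.497]
force: [-0.1, -0.6, -2.7]
grip_width: 0.0437
```

Run:
```python
from h import *
plan(.5644,-.0688,.175,1.691+np.pi/2,3)
```

```text
t 26.95 tcp [0.3884 0.2524 0.1791] tilt 0.0033 jaw 83.59 q5 -0.962 grip 43.7 F [-0.1 -0.6 -2.7]
tool shift cm total [  0.41 -29.96  21.08] turn deg 76.7
16 [[0.03, -1.87, 1.32, 4.79], [0.03, -1.76, 1.47, 4.79], [0.03, -1.63, 1.61, 4.79], [0.03, -1.49, 1.74, 4.79], [0.03, -1.34, 1.86, 4.79], [0.03, -1.18, 1.96, 4.79], [0.03, -1.01, 2.06, 4.79], [0.03, -0.83, 2.13, 4.79], [0.03, -0.65, 2.19, 4.79], [0.03, -0.47, 2.24, 4.79], [0.03, -0.28, 2.27, 4.79], [0.03, -0.09, 2.29, 4.79], [0.03, 0.11, 2.29, 4.79], [0.03, 0.3, 2.27, 4.79], [0.03, 0.49, 2.24, 4.79], [0.03, 0.67, 2.19, 4.79]]
```

Emit:
{"api": "play_rows", "payload": {"increments": [[[255,0,-1.0,0.7,4.8],[255,0,-1.75,1.4,4.8],[255,0,-1.7,1.7,4.8],[255,0,-1.5,1.8,4.8],[255,0,-1.4,1.9,4.8],[255,0,-1.3,2.0,4.8],[255,0,-1.1,2.1,4.8],[255,0,-0.9,2.2,4.8],[255,0,-0.7,2.3,4.8],[255,0,-0.5,2.3,4.8],[255,0,-0.3,2.3,4.8],[255,0,-0.1,2.3,4.8]]]}}

```text
time_s: 27.95
ee_pos: [0.5148, 0.0119, 0.1752]
eef_rot: [-2.064, 1.568, 3.097]
force: [-0.3, -0.1, -1.5]
grip_width: 0.0437
```

Emit:
{"api": "play_rows", "payload": {"increments": [[[255,0,0.1,2.3,4.8],[255,0,0.3,2.2,4.8],[255,0,0.4,1.8,4.8],[255,0,0.3,1.2,4.7],[255,0,0,0,0],[255,0,0,0,0]]]}}

```text
time_s: 28.45
ee_pos: [0.5504, -0.0539, 0.1754]
eef_rot: [-1.888, 1.568, 2.946]
force: [0.1, 0.1, -1.4]
grip_width: 0.0435
```

Run:
```python
from h import *
plan(.5644,-.0688,.150,1.691+np.pi/2,3)
```

```text
t 28.45 tcp [ 0.5504 -0.0539  0.1754] tilt 0.0028 jaw 6.96 q5 -0.285 grip 43.5 F [ 0.1  0.1 -1.4]
tool shift cm total [2.54 1.21 1.65] turn deg 0.07
1 [[2.54, 1.21, 1.65, 0.07]]
```

Emit:
{"api": "play_rows", "payload": {"increments": [[[255,0,0.6,1.0,0],[255,0.5,0.6,0.65,0],[255,1.5,0,0,0],[255,1.0,0,0,0],[255,0.6,0,0,0],[255,0,0,0,0],[255,0,0,0,0]]]}}

```text
time_s: 29.03
ee_pos: [0.565, -0.0686, 0.1411]
eef_rot: [-1.94, 1.57, 2.893]
force: [0.9, -0.5, -1.1]
grip_width: 0.0435
```

Run:
```python
from h import *
im,C=snap('wrist','w19')
crop(im,200,30,310,200,4,'pics/w19v.png')
crop(im,205,80,300,170,8,'pics/w19c.png')
plan(.5644,-.0688,.138,1.691+np.pi/2,3)
```

```text
t 29.08 tcp [ 0.5652 -0.0687  0.1416] tilt 0.0005 jaw 6.91 q5 -0.306 grip 43.7 F [ 0.2  0.9 -2.3]
tool shift cm total [ 0.36 -0.08  0.  ] turn deg 0.03
1 [[0.36, -0.08, 0.0, 0.03]]
```

View pics/w19v.png

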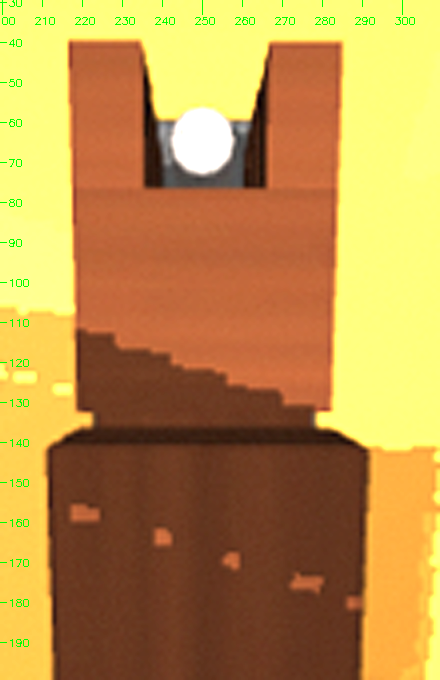

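View pics/w19c.png

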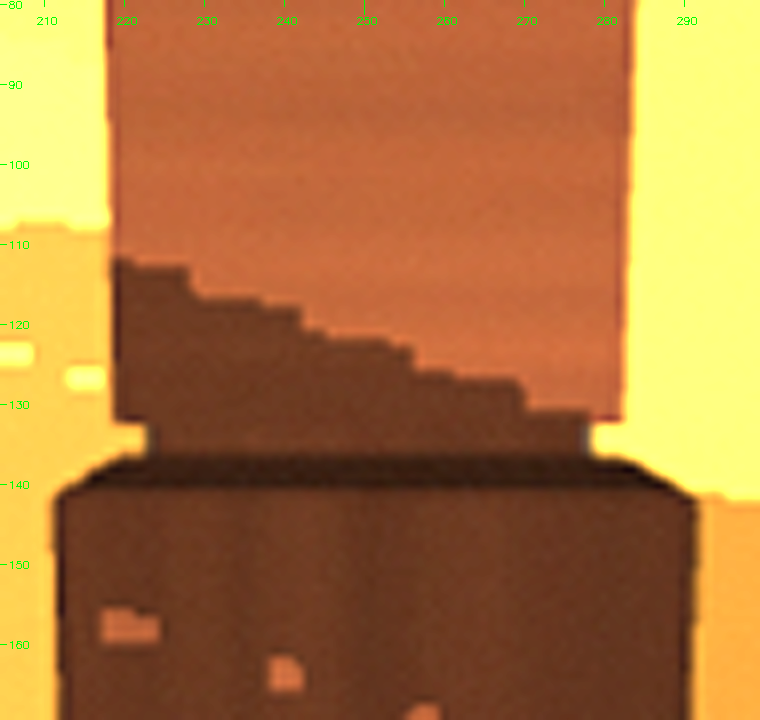

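Run:
```python
from h import *
C=camf('w19'); d=np.load('pics/w19.npz'); z=d['ee'][2]-.0093
u=np.array([np.cos(1.691),np.sin(1.691),0])
for n,uv,zz in (('SNrear',[[218.75,131.9],[282.25,131.9]],.124),('SNnotch',[[250.5,76.2]],.124),('LPbot',[[219.25,136.6],[283.25,136.6]],z),('LPtop',[[211.25,140.5],[291.6,140.5]],z+.036),('rod',[[250,65.2]],.11)):
    q=px2w(C,uv,zz); print(n,((q-d['ee'])@u*1e3).round(2), np.linalg.norm(q[0]-q[-1])*1e3)
```

```text
SNrear [63.79 63.8 ] 43.45594496498449
SNnotch [99.38] 0.0
LPbot [61.14 61.15] 42.23556296026559
LPtop [61.51 61.52] 43.03599667212873
rod [108.32] 0.0
```

Emit:
{"api": "play_rows", "payload": {"increments": [[[255,0,-0.06,0.15,0],[255,0.5,0,0,0],[255,1.0,0,0,0],[255,1.2,0,0,0],[255,0.9,0,0,0],[255,0.4,0,0,0],[255,0.1,0,0,0],[255,0.1,0,0,0],[255,0,0,0,0],[255,0,0,0,0]]]}}

```text
time_s: 29.92
ee_pos: [0.5648, -0.0704, 0.0996]
eef_rot: [1.302, 1.57, -0.149]
force: [-0.0, 0.4, -1.7]
grip_width: 0.044
```

Emit:
{"api": "play_rows", "payload": {"increments": [[[255,0.1,0,0,0],[255,0,0,0,0],[255,0,0,0,0]]]}}

```text
time_s: 30.17
ee_pos: [0.5646, -0.0704, 0.0983]
eef_rot: [1.202, 1.571, -0.248]
force: [-0.2, -1.2, -2.5]
grip_width: 0.0439
```

Emit:
{"api": "play_rows", "payload": {"increments": [[[255,0.1,0,0,0],[255,0.05,0,0,0],[255,0,0,0,0],[255,0,0,0,0]]]}}

```text
time_s: 30.5
ee_pos: [0.5647, -0.0704, 0.0973]
eef_rot: [1.27, 1.57, -0.18]
force: [-2.7, 0.2, 4.6]
grip_width: 0.0437
```

Run:
```python
from h import *
im,C=snap('wrist','w20')
crop(im,205,80,300,170,8,'pics/w20c.png')
im,C=snap('side','s20')
crop(im,200,120,330,220,6,'pics/s20v.png')
print(ctrl.get_obs()['ee_pos'],ctrl.get_obs()['force'])
```

```text
[ 0.56470465 -0.07037064  0.09727363] [-2.24739258  0.06659183  5.52020298]
```

View pics/w20c.png

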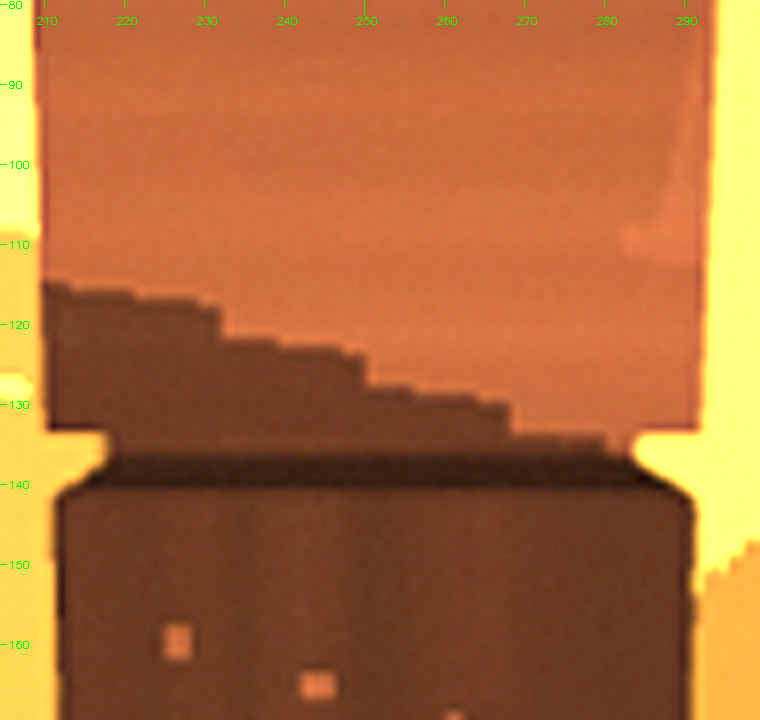

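View pics/s20v.png

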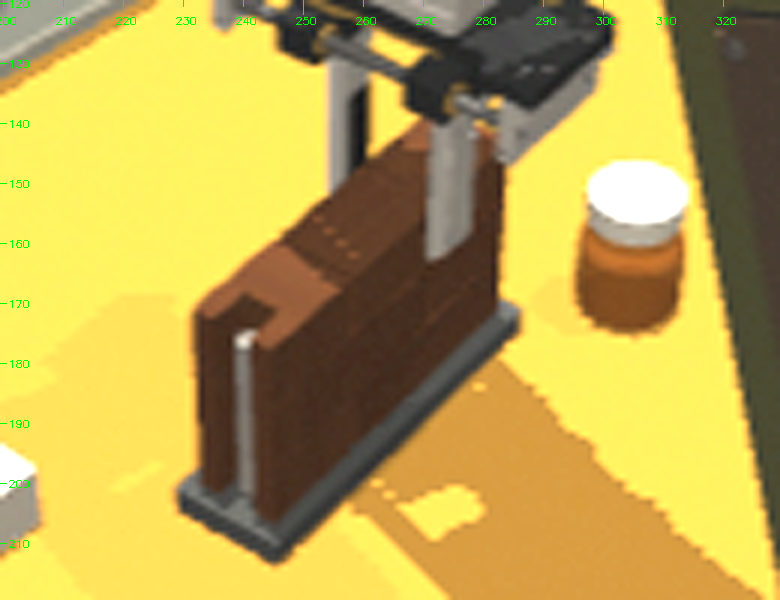

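Emit:
{"api": "play_rows", "payload": {"increments": [[[0,0,0,0,0],[0,0,0,0,0],[0,0,0,0,0],[0,0,0,0,0],[0,0,0,0,0],[0,-1,0,0,0],[0,-2,0,0,0],[0,-3,0,0,0],[0,-3,0,0,0],[0,-2,0,0,0],[0,0,0,0,0],[0,0,0,0,0]]]}}

```text
time_s: 31.6
ee_pos: [0.5649, -0.0704, 0.208]
eef_rot: [1.259, 1.568, -0.191]
force: [-0.2, 0.0, -0.5]
grip_width: 0.0937
```

Run:
```python
from h import *
im,C=snap('wrist','w21')
cv2.imwrite('pics/w21v.png',cv2.convertScaleAbs(cv2.resize(im,(800,600)),alpha=1.5))
im,C=snap('side','s21')
crop(im,200,120,330,220,6,'pics/s21v.png')
print(ctrl.get_obs()['ee_pos'])
```

```text
[ 0.56416887 -0.07028443  0.20590442]
```

View pics/w21v.png

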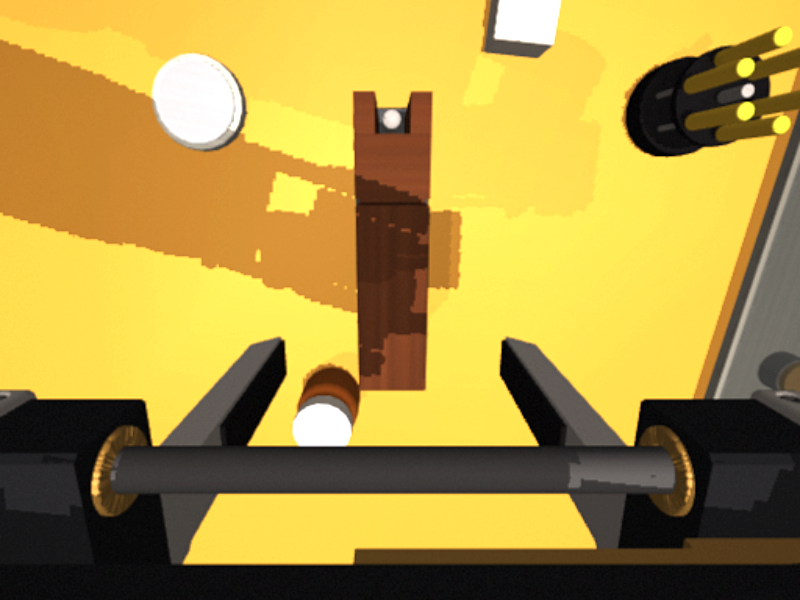

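View pics/s21v.png

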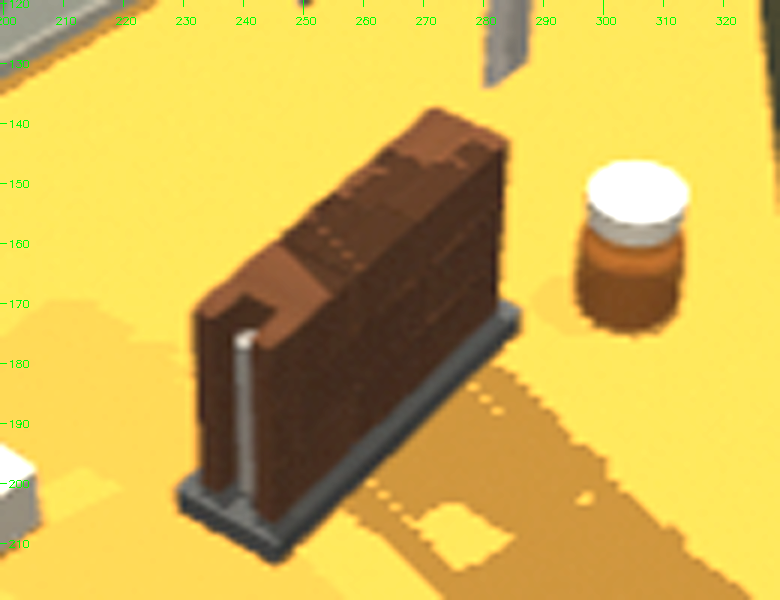

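Run:
```python
from h import *
C=cam('side'); im=cv2.imread('pics/s21.png')
# plate top corners (z=.016) read from crop/6 : front-right(-y?) etc, pixel=c/6+199.5,119.5
f=lambda x,y:(x/6+199.5,y/6+119.5)
loc=[(.1,.03,.0),(.1,-.03,.0),(-.1,.03,.0),(.079,0,.11)]
for m in ([.1,.03],[.1,-.03],[-.1,.03],[-.1,-.03]):
    c,s=np.cos(1.691),np.sin(1.691); p=np.array([.5607+c*m[0]-s*m[1],-.0381+s*m[0]+c*m[1],.016]); print(m,((w2px(C,p)[0]-[199.5,119.5])*6).round())
from itertools import product
uv=[f(276,549),f(180,490),f(521,312)]
loc=[(.1,.03,.016),(.1,-.03,.016),(-.1,.03,.016)]
w,e=fit3(C,loc,uv,[.56,-.038,1.69]);print(w,e)
w,e=fit3(C,loc+[(.079,0,.11)],uv+[f(245,338)],[.56,-.038,1.69]);print(w,e)
for x,y,z in ((.091,.022,.124),(.091,-.022,.124),(-.091,.022,.124),(-.091,-.022,.124)):
    c,s=np.cos(w[2]),np.sin(w[2]); print(x,y,((w2px(C,[w[0]+c*x-s*y,w[1]+s*x+c*y,z])[0]-[199.5,119.5])*6).round())
```

```text
[0.1, 0.03] [276. 548.]
[0.1, -0.03] [172. 491.]
[-0.1, 0.03] [525. 312.]
[-0.1, -0.03] [426. 263.]
[ 0.56081328 -0.03833777  1.70251486] [[0.4, -0.1], [-1.0, 0.3], [0.4, -0.3]]
[ 0.56168187 -0.03831698  1.69817803] [[-0.0, -0.3], [-1.3, 0.0], [0.3, -0.4], [0.6, 0.6]]
0.091 0.022 [272. 353.]
0.091 -0.022 [191. 312.]
-0.091 0.022 [510. 140.]
-0.091 -0.022 [433. 105.]
```

Run:
```python
from h import *
im,C=snap('top','t22')
cv2.imwrite('pics/t22v.png',cv2.resize(im,(800,600)))
o=ctrl.get_obs(); print(o['time_s'],o['force'],o['joint_vel'].round(4)); print(ctrl.hand_in())
```

```text
31.75 [-0.05070821  0.47327491 -0.15204999] [-0.0023  0.0045  0.0001  0.001  -0.0001  0.0004]
the job is handed in; nothing more can be done
None
```

View pics/t22v.png

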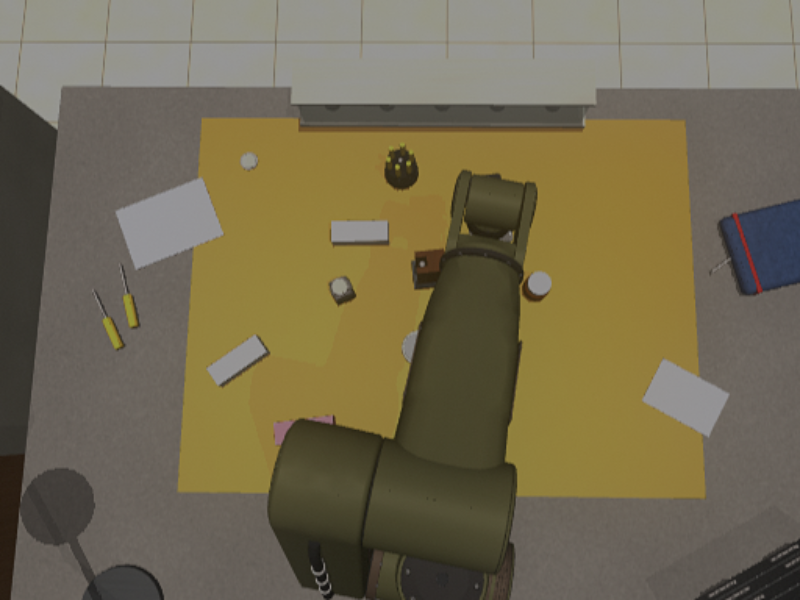

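Both courses are laid and the job was handed in at about 31.8 s of the 72 s; no verdict was reported. The second course is the long notched block round the rod with the short plain one. The top course is the short notched block round the rod with the long plain one. Each block was set down to light contact (about 5–9 N) before the fingers opened.

**Position:** My last checks put the blocks within about 2 mm of target along the wall and within 1 mm across. The notched blocks, and by one rod-based reading the long plain one, sit about 1–2 mm too far towards the rod. The gaps between neighbours are about 4 mm.

**Flushness:** In the side view, three of the four top corners fell within half a pixel of their ideal places. The corner at the rod end, on the robot's side, was about 1.4 pixels off, which is roughly 2 mm or more.

**Bystanders and arm:** The jar, the watch on its stand and the screwdriver stand look unmoved in the last top view. The parts dish is partly hidden by the arm there, but it looked undisturbed in the last wrist view. The gripper was clear above the wall at hand-in.

**Disagreements:** The wrist camera showed a sideways bias of about 1.6 mm on held blocks, which I corrected for. The top camera differed from it by up to 6.5 mm on the short notched block. A second, closer wrist picture agreed with the first, so I used the wrist reading for that block.

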